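# Clear a lid misfeed into a hung reject pail

## Task

The lid feeder has misfed and thrown loose lids onto the turntable. Set up the reject pail first: hook the S-hook from the canister's handle over the rail and hang the empty pail by its handle bar from the hook's lower curl. Then lift every loose lid into the hanging pail, leaving the two lidded jars standing on the turntable and the other things on the bench alone, and only when all lids are cleared push the feeder's reset plunger fully down and let it spring back up.

Things in the scene. Friction and masses are not known exactly. Their poses are not given: they have to be found in the camera images.
- rail: Stainless rail stand, fixed to the bench: a level round bar, 14 mm diameter, 330 mm long along its y axis, axis 335 mm above the bench, on an 18 mm post at each end. Origin on the bench under the bar's middle. Hang the pail about midway between the posts, where hand and pail have room.
- rail_mid (a point): Middle of the rail's bar, on its axis; y along the bar.
- canister_handle (a point): Middle of the canister's loop handle, a level round bar 12 mm thick, 110 mm long (along y), axis 200 mm above the bench; the S-hook is parked on it. x points level from the bar to the canister, a fixed stainless cylinder 140 mm wide, 222 mm high plus lid, whose wall begins 48 mm beyond the bar's axis.
- hook_mid (a point): Centre of the stainless S-hook (160 g), bent from flat bar 20 mm wide (along y) and 5 mm thick, 148 mm long, z up. It hangs on the canister's handle at the start, square to it, x level. Its S lies in the x-z plane; the straight shank runs from x = -16.5, z = +55 mm through the centre to x = +16.5, z = -55 mm. Grip the shank by its 20 mm width.
- hook_top (a point): Where the rail's axis lies in the hook's upper curl when hung: 62 mm above the hook's centre. The curl (14 mm inner radius about a point 55 mm above the centre) opens downwards; its free tip is on the hook's +x side and ends 49 mm above the centre.
- hook_low (a point): Where the pail's handle bar lies in the hook's lower curl when hung: 65 mm below the hook's centre. The curl (14 mm inner radius about a point 55 mm below the centre) opens upwards; its free tip is on the hook's -x side and ends 49 mm below the centre.
- pail_grip (a point): Middle of the stirrup, the narrow top of the rigid strap handle of the stainless pail (about 450 g, upright on the bench, z up). Two upright straps, 12 mm wide (x), outer faces 56 mm and inner faces 46 mm apart along y, reach 24 mm below and 26 mm above this point; close on them along y. 138 mm above the pail's underside.
- pail_bar (a point): Middle of the pail's handle bar, a level round bar of 8 mm diameter and 46 mm clear length along y at the top of the stirrup, 160 mm above the pail's underside: the part that goes into the hook's lower curl.
- pail_mouth (a point): Centre of the pail's round mouth at the rim, 85 mm above its underside, 170 mm outer diameter, 3 mm wall; floor 140 mm wide, 81 mm below the rim. The handle's straps rise from the rim at y = +-88 mm to the stirrup over the middle, so the mouth is open on its -x and +x halves. Tilts a few degrees when unevenly loaded.
- turntable_top (a point): Centre of the top face of the lidding turntable, an aluminium disc of 360 mm diameter, top face 50 mm above the bench, with a 56 mm wide, 10 mm high boss at its centre. It spins freely about the vertical at a touch.
- lid1_mid (a point): Centre of loose lid 1 (3 to 5 are present; None if absent): flat aluminium disc, 60 mm diameter, 18 mm high, about 35 g, lying flat on the turntable at the start, about 100 mm from its centre.
- lid2_mid (a point): Centre of loose lid 2 (3 to 5 are present; None if absent): flat aluminium disc, 60 mm diameter, 18 mm high, about 35 g, lying flat on the turntable at the start, about 100 mm from its centre.
- lid3_mid (a point): Centre of loose lid 3 (3 to 5 are present; None if absent): flat aluminium disc, 60 mm diameter, 18 mm high, about 35 g, lying flat on the turntable at the start, about 100 mm from its centre.
- lid4_mid (a point): Centre of loose lid 4 (3 to 5 are present; None if absent): flat aluminium disc, 60 mm diameter, 18 mm high, about 35 g, lying flat on the turntable at the start, about 100 mm from its centre.
- lid5_mid (a point): Centre of loose lid 5 (3 to 5 are present; None if absent): flat aluminium disc, 60 mm diameter, 18 mm high, about 35 g, lying flat on the turntable at the start, about 100 mm from its centre.
- jar1_mid (a point): Centre of lidded jar 1 (amber glass with an aluminium lid like the loose ones), 60 mm diameter, 72 mm high, loose, standing among the lids on the turntable; to be left standing there.
- jar2_mid (a point): Centre of lidded jar 2 (amber glass with an aluminium lid like the loose ones), 60 mm diameter, 72 mm high, loose, standing among the lids on the turntable; to be left standing there.
- plunger_top (a point): Centre of the top of the feeder's black mushroom knob (46 mm diameter), the reset plunger, 190 mm above the bench when up; moves with it. The fixed feeder carries a lid magazine, 90 mm wide and up to 260 mm above the bench, whose axis is 105 mm from the plunger along +y of this point.
- plunger (a joint): Travel of the reset plunger in m: 0 up, 0.030 fully down; a spring pushes it back, 3.6 N at the top to 12.6 N fully down.
- mortar_mid (a point): White mortar with pestle, 108 mm diameter, 75 mm high (pestle to 125 mm), loose; leave alone.
- tincture_mid (a point): Amber bottle, 48 mm diameter, 110 mm high, loose; leave alone.
- herbjar_mid (a point): Clear jar of dried herb with a steel lid, 84 mm diameter, 128 mm high, loose; leave alone.
Not all that is in view belongs to the job. Leave any pink or purple look-alike of the part that bears jar1_mid alone.

How it is judged:
On the way, in this order (a step that is already met when the one before it is completed fails the run):
1. the S-hook's upper curl is over the rail (x of hook_top in the frame of rail between -0.013 and 0.013 m and y of hook_top in the frame of rail between -0.16 and 0.16 m and z of hook_top in the frame of rail between 0.322 and 0.348 m), for 0.3 s.
2. the pail hangs clear of the bench by its handle bar in the hook's lower curl, the hook on the rail (all of step 1 and distance between pail_bar and hook_low below 0.013 m and height (world z) of pail_mouth above 0.11 m), for 0.5 s.
3. all loose lids are in the hanging pail (all of step 2 and horizontal distance between each of lid1_mid, lid2_mid, lid3_mid, lid4_mid, lid5_mid and pail_mouth below 0.082 m and z of lid1_mid in the frame of pail_mouth between -0.085 and 0 m and z of lid2_mid in the frame of pail_mouth between -0.085 and 0 m and z of lid3_mid in the frame of pail_mouth between -0.085 and 0 m and z of lid4_mid in the frame of pail_mouth between -0.085 and 0 m and z of lid5_mid in the frame of pail_mouth between -0.085 and 0 m), for 0.3 s.
4. the reset plunger is fully down (value of joint plunger above 0.027 m), for 0.05 s.
At the end, for the whole second after the job is handed in: Hook's upper curl within 13 mm of the rail axis between the posts; pail bar within 13 mm of the lower curl, rim over 110 mm above the bench; every lid's centre in the pail below its rim; both jars upright (0.15 rad) on the turntable; plunger up (4 mm) after 27 of its 30 mm (all of step 3 and angle between each of jar1_mid, jar2_mid's own z axis and vertical below 0.15 rad and horizontal distance between each of jar1_mid, jar2_mid and turntable_top below 0.18 m and height (world z) of each of jar1_mid, jar2_mid above 0.07 m and value of joint plunger below 0.004 m and velocity of joint plunger below 0.01 m/s); the robot touches nothing.
It fails at once if the reset plunger is pushed down while a loose lid is still out of the pail (value of joint plunger above 0.015 m and not (horizontal distance between each of lid1_mid, lid2_mid, lid3_mid, lid4_mid, lid5_mid and pail_mouth below 0.1 m)).
It fails at once if a lidded jar is tipped over (angle between any of jar1_mid, jar2_mid's own z axis and vertical above 0.6 rad).
It fails at once if the mortar, the bottle or the herb jar is shifted by more than 40 mm (distance of any of mortar_mid, tincture_mid, herbjar_mid from where it was at the start of the episode above 0.04 m).
Of lid1, lid2, lid3, lid4, lid5 only 3 to 5 are there at a start; the rules pass over those that are not, and their reading is None.
At some moment in a run one of lid1, lid2, lid3, lid4, lid5 may be knocked a few centimetres aside while the robot is not near it.
It also fails if it takes over 210 s, if anything falls off the work surface, if the arm or the gripper's body presses on something with over 40 N, if the wrist force passes 120 N, or if a joint passes its speed limit or range.

## Robot

A 7-joint arm with a two-finger parallel gripper is mounted at the origin on the work surface. World frame = base frame: x ahead of the robot, y to its left, z up, the work surface at z = 0. Lengths are in m, angles in rad, forces in N, time in s.
With the tool pointing down it reaches from about 0.425 to 0.875 m from the base axis. Payload 9.9 kg.
Tool frame: the origin (TCP) lies on the centre line of the jaws, within the pads' length; the fingertips stand 8 mm ahead of it and the grasp point (between the pads) lies 11 mm behind it; y points along the fingers, x is the direction in which the jaws open and shut, and the axes are right-handed (so a half turn about y gives the same grasp; the last joint's range is limited). The gripper opens to 85 mm and grips with 20 to 120 N. Pads are 22 mm wide; open, the fingers measure 114 mm over their backs; the gripper's body (76 mm by 85 mm) begins 54 mm behind the grasp point. The pads swing forward as they close: fully open they stand 13 mm farther back than shut.
Start: joints at [1.053, 0.576, 0.025, 1.437, -0.015, 1.129, -0.057], TCP at [0.284, -0.612, 0.239] pointing down, gripper open.
Joint ranges: [-2.76, 2.76], [-0.34, 2.15], [-1.52, 1.57], [0.19, 2.46], [-1.09, 4.23], [0.17, 1.99], [-2.82, 2.82]. Speed limits (rad/s): [2.22, 2.22, 3.01, 3.01, 3.14, 3.14, 3.14].

## Interface

Orientations are given as a unit quaternion [w, x, y, z].
In Python, from workcell import manip gives the robot as it stands.
- The arm moves only by the tool send_rows, never from a script. Its argument "steps" is one flat list of numbers, 5 for each row, row after row: the opening, from -1 (shut) to 1 (fully open), then the shift along the tool's x, y, z in mm, then the turn about the tool's y in rad. In form: [jaw, tx, ty, tz, spin, jaw, tx, ty, tz, spin, ...]. A call has 1 to 5 rows; each row is the pose to reach, as a shift and turn from the pose commanded when the call began, along the tool's axes at that moment; what a row does not reach only later rows make up. A row lasts 1/8 s, in which the tool goes at most 62.5 mm and 10.7 degrees, less where a joint would pass 70% of its speed; a pose out of reach is approached as far as the arm can. A call with a gripper value outside its range is refused whole. The fingers move at their own pace and stop on an object; "grip_force" is the grip in N (left out, the last holds). Time passes only in rows, so rows that repeat a pose let the fingers close. It gives the time, the measured TCP pose, the force and the opening at its end, in the units of the state.
- manip.read_state(): the state, without advancing time (a new reading comes with each control period).
- manip.snapshot(name): name is "side" or "top" or "wrist"; returns (picture, depth): 400x640x3 uint8, blue, green, red; 400x640 float32, m along the optical axis (not along the pixel's ray), 0 where there is no reading.
- manip.camera_model(name): a dict with "vertical_fov" (degrees; the focal length in pixels is half the picture's height over the tangent of half this angle, whatever the lens; pixels are square), "cx", "cy" (the principal point, pixels), "k1" (the pictures are not rectified: a ray, as slopes to the right and down, at radius r is drawn at 1 + k1 r^2 times it, then the intrinsics apply), "world_to_cam" (4x4, takes a point from world to camera coordinates); the wrist camera has in their place "mount" (4x4, takes a point from camera to tool coordinates, whose origin is the TCP and whose axes are the tool frame's). Camera axes: x right, y down, z forward; pixel columns grow to the right and rows downward; lengths in m; the calibration is good to about 2 mm. A picture is of the moment at which its call begins: read the wrist's pose just before it. camera_model takes no time and is no camera call.
- manip.job_done(): hands the job in, once; it reports no verdict.
The state is a dict: "clock": time; "qpos": joint angles; "qd": joint speeds; "tau": joint torques, N m; "eef_pos": TCP position; "tcp_rot": TCP orientation; "contact_force": force on the tool from outside, world axes, zero at the start; "wrist_torque": the same for the moment, N m; "grip_width": opening from 0.0 (shut) to 1.0 (fully open).
Only numpy, scipy, OpenCV 4.12 (cv2) and the standard library are available. Lean on these libraries where they do the work, as an engineer would, in place of code of your own. Each camera call takes 0.05 s, during which the arm holds its last target.

## Working session

There is one attempt and no reset: what is moved stays moved. The work goes in short steps, Python scripts to look and compute and a tool call to move; the robot and the scene stay as the last step left them, time stands still between calls to the robot, and variables do not carry over. Pictures are saved under pics/ and viewed, and the job is handed in when it is done.

Besides the shell and the picture viewer there is one more tool, called after ">>>" as name(argument=value, ...) on one line, values as JSON. send_rows: Moves the arm, as the interface text tells. Its arguments: {"type":"object","properties":{"steps":{"type":"array"},"grip_force":{"type":"number"}},"required":["steps"]}

```bash
ls -la; mkdir -p pics; cat > h.py <<'E'
import numpy as np, cv2
from workcell import manip
def snap(name,f=None):
    s=manip.read_state(); im,d=manip.snapshot(name)
    if f: cv2.imwrite('pics/'+f+'.png',im)
    return s,im,d
E
python3 - <<'E'
from h import *
s=manip.read_state(); print(s)
for n in ['side','top','wrist']:
    snap(n,n+'0'); print(n,manip.camera_model(n))
E
```

```text
total 12
drwxr-xr-x  3 agent agent 4096 Dec  6 03:24 .
drwxr-xr-x 23 root  root  4096 Dec  6 03:24 ..
drwxr-xr-x  2 agent agent 4096 Dec  6 03:24 pics
{'clock': 0.0, 'qpos': array([ 1.05319656,  0.57652682,  0.02484305,  1.43792321, -0.01502032,
        1.12898702, -0.05649973]), 'qd': array([-0.00195515, -0.00055698, -0.00122756,  0.00096561, -0.00112046,
        0.00080576, -0.00098105]), 'tau': array([-6.24951208e-04, -7.65764093e+01,  2.25059733e+00, -2.85970402e+01,
        1.53955864e-02,  1.25111901e-02,  1.08047016e-05]), 'eef_pos': array([ 0.28354238, -0.6120699 ,  0.2384408 ]), 'tcp_rot': array([ 0.59618653, -0.59559556,  0.38118217, -0.38016799]), 'contact_force': array([ 0.81689748, -0.64112764, -0.26812701]), 'wrist_torque': array([-0.03718326,  0.01214667,  0.00299081]), 'grip_width': 1.0001400536359069}
side {'vertical_fov': 43.66206841745971, 'cx': 327.137361960636, 'cy': 199.67826840386238, 'k1': -0.07337838248590478, 'world_to_cam': array([[-0.80493519, -0.59333065,  0.00617143,  0.49137737],
       [-0.46515855,  0.62452649, -0.62737086,  0.2964733 ],
       [ 0.36
[... 264 characters left out ...]
59, -0.99978488,  0.01464351,  0.10253033],
       [-0.99843461,  0.01387515, -0.05418314,  0.54403204],
       [ 0.0539683 , -0.01541646, -0.99842364,  1.70157332],
       [ 0.        ,  0.        ,  0.        ,  1.        ]])}
wrist {'vertical_fov': 71.82519642773353, 'cx': 315.95073382806424, 'cy': 192.6628102960112, 'k1': -0.04017686934517673, 'mount': array([[ 9.99999640e-01, -4.94324339e-04,  6.89093456e-04,
        -1.61984435e-04],
       [-8.02715782e-04, -2.89582986e-01,  9.57152574e-01,
        -1.34028334e-01],
       [-2.73594073e-04, -9.57152783e-01, -2.89583279e-01,
         7.43664965e-02],
       [ 0.00000000e+00,  0.00000000e+00,  0.00000000e+00,
         1.00000000e+00]])}
```

View pics/side0.png

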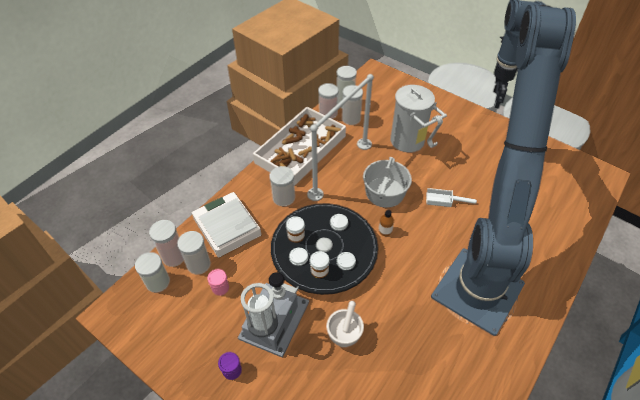

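View pics/top0.png

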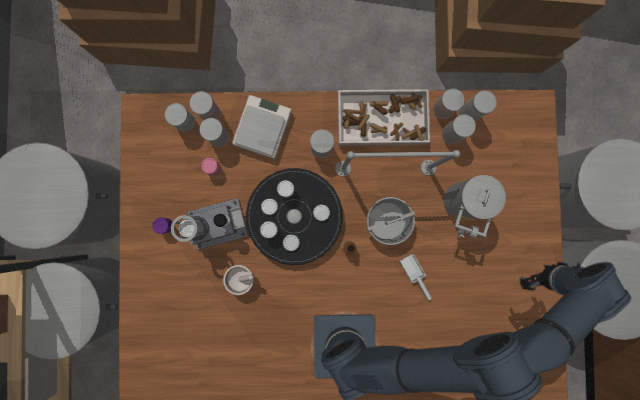

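View pics/wrist0.png

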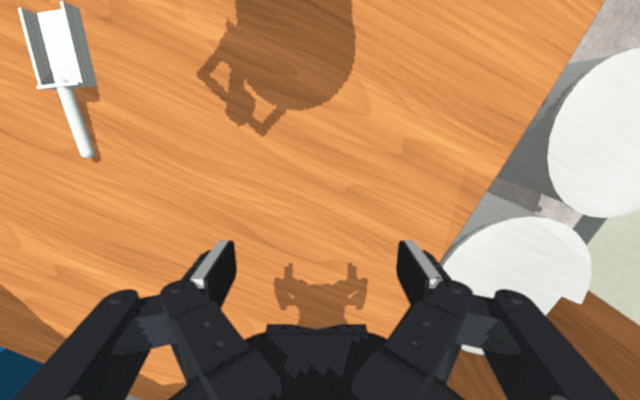

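```bash
cat >> h.py <<'E'
def rays(n,uv):
    m=manip.camera_model(n); f=200/np.tan(np.radians(m['vertical_fov']/2))
    uv=np.atleast_2d(np.asarray(uv,float)); K=np.array([[f,0,m['cx']],[0,f,m['cy']],[0,0,1]])
    p=cv2.undistortPoints(uv.reshape(-1,1,2),K,np.array([m['k1'],0,0,0,0.]),None,None,None) if False else cv2.undistortPointsIter(uv.reshape(-1,1,2),K,np.array([m['k1'],0,0,0.,0.]),None,None,(3,50,1e-9))
    p=p.reshape(-1,2); return np.c_[p,np.ones(len(p))],m
def qR(q):
    from scipy.spatial.transform import Rotation as R
    return R.from_quat(np.r_[q[1:],q[0]]).as_matrix()
def c2w(n,s=None):
    m=manip.camera_model(n)
    if n=='wrist':
        T=np.eye(4);T[:3,:3]=qR(s['tcp_rot']);T[:3,3]=s['eef_pos'];return T@m['mount']
    return np.linalg.inv(m['world_to_cam'])
def pts(n,uv,d,s=None):  # depth -> world
    r,_=rays(n,uv);T=c2w(n,s); return (r*np.asarray(d).reshape(-1,1))@T[:3,:3].T+T[:3,3]
def plane(n,uv,z,s=None):
    r,_=rays(n,uv);T=c2w(n,s);w=r@T[:3,:3].T;o=T[:3,3];return o+w*((z-o[2])/w[:,2])[:,None]
def cloud(n,d,s=None):
    v,u=np.mgrid[0:400,0:640]; uv=np.c_[u.ravel(),v.ravel()]
    return pts(n,uv,d.ravel(),s).reshape(400,640,3)
E
python3 - <<'E'
from h import *
s,im,d=snap('top'); c=cloud('top',d); np.save('/tmp/ctop.npy',c); np.save('/tmp/imtop.npy',im)
s2,im2,d2=snap('side'); c2=cloud('side',d2);np.save('/tmp/cside.npy',c2); np.save('/tmp/imside.npy',im2)
print(qR(s['tcp_rot']).round(3))
def q(n,c,u,v): print(n,(u,v),c[v,u].round(3))
for n,u,v in [('d',285,188),('d',270,207),('d',268,229),('d',291,242),('d',321,213),('boss',294,215),('tt',294,180),('bench',300,300),('rail',350,154),('rail',400,154),('rail',455,154),('can',484,198),('h1',462,212),('h2',466,233),('h3',488,236),('pail',391,220),('mort',238,281),('bot',350,247),('plunger',221,221),('mag',186,230),('herb',322,142)]: q(n,c,u,v)
cv2.imwrite('pics/zc.png',cv2.resize(im[170:290,330:530],None,fx=4,fy=4,interpolation=2))
cv2.imwrite('pics/zs.png',cv2.resize(im2[60:220,260:460],None,fx=4,fy=3.75,interpolation=2))
cv2.imwrite('pics/zt.png',cv2.resize(im2[190:350,220:400],None,fx=4,fy=3.75,interpolation=2))
E
```

```text
[[ 0.42  -0.001  0.907]
 [-0.907  0.001  0.42 ]
 [-0.001 -1.    -0.   ]]
d (285, 188) [0.585 0.206 0.126]
d (270, 207) [0.521 0.265 0.072]
d (268, 229) [0.441 0.268 0.118]
d (291, 242) [0.392 0.19  0.066]
d (321, 213) [0.497 0.078 0.06 ]
boss (294, 215) [0.491 0.178 0.056]
tt (294, 180) [0.621 0.176 0.051]
bench (300, 300) [0.171 0.161 0.   ]
rail (350, 154) [ 0.668 -0.006  0.353]
rail (400, 154) [ 0.669 -0.162  0.34 ]
rail (455, 154) [ 0.666 -0.333  0.345]
can (484, 198) [ 0.534 -0.461  0.236]
h1 (462, 212) [ 0.491 -0.413  0.156]
h2 (466, 233) [ 0.414 -0.476  0.008]
h3 (488, 236) [ 0.401 -0.563  0.003]
pail (391, 220) [ 0.468 -0.19   0.004]
mort (238, 281) [0.251 0.388 0.044]
bot (350, 247) [ 0.373 -0.022  0.112]
plunger (221, 221) [0.471 0.422 0.183]
mag (186, 230) [0.442 0.532 0.217]
herb (322, 142) [0.748 0.073 0.129]
```

View pics/zc.png

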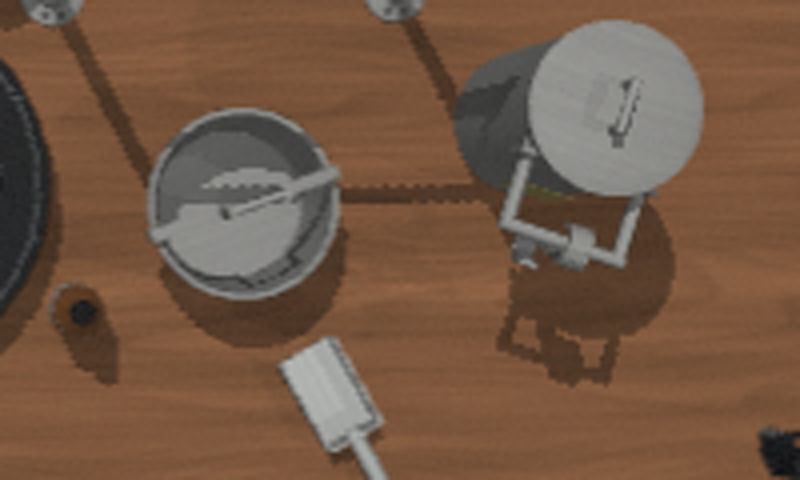

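View pics/zs.png

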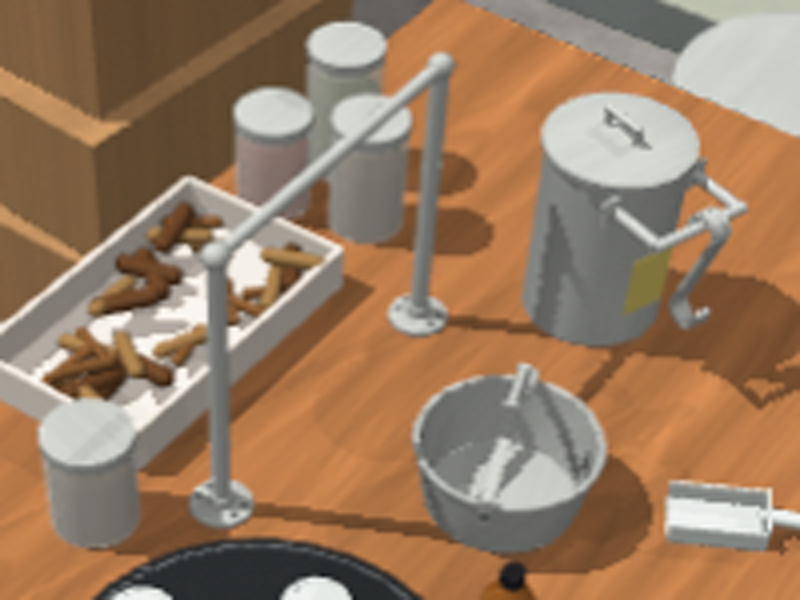

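View pics/zt.png

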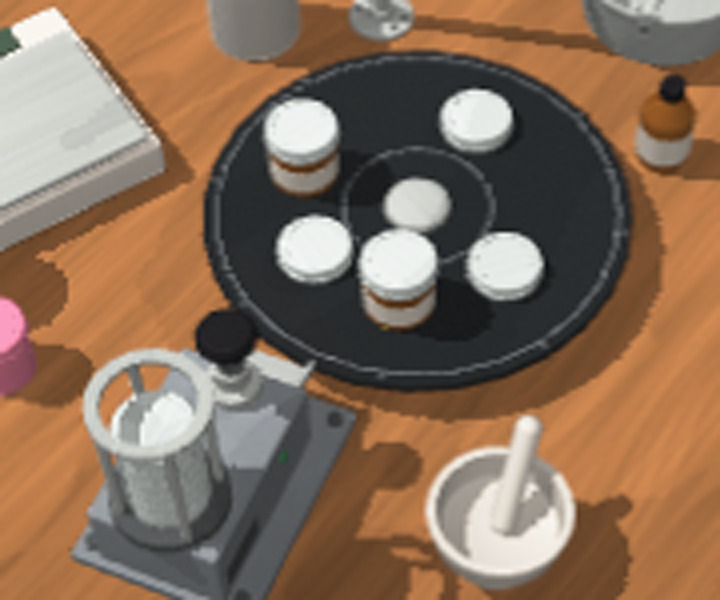

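```bash
python3 - <<'E'
from h import *
def z2px(u,v): return (330+u/4,170+v/4)
print('handle',plane('top',[z2px(507,222),z2px(618,262),z2px(529,150),z2px(640,195)],0.2).round(3))
print('hook top',plane('top',[z2px(580,228),z2px(570,265)],0.207).round(3),'low tip',plane('top',[z2px(520,262)],0.085).round(3))
# canister circle at lid
im=np.load('/tmp/imtop.npy');c=np.load('/tmp/ctop.npy')
def circ(n,m,z,cam='top'):
    cs,_=cv2.findContours(m.astype(np.uint8),cv2.RETR_EXTERNAL,cv2.CHAIN_APPROX_NONE); k=max(cs,key=cv2.contourArea)
    p=plane(cam,k.reshape(-1,2),z)[:,:2]; A=np.c_[2*p,np.ones(len(p))];x=np.linalg.lstsq(A,(p**2).sum(1),rcond=None)[0]
    print(n,x[:2].round(4),'r',np.sqrt(x[2]+x[0]**2+x[1]**2).round(4),len(p)); return x[:2]
X,Y,Z=c[...,0],c[...,1],c[...,2]
circ('can',(Z>.215)&(Z<.26)&(abs(X-.53)<.1)&(abs(Y+.46)<.1),.23)
hull=np.zeros((400,640),np.uint8); m=(Z>.07)&(Z<.095)&(np.hypot(X-.468,Y+.19)<.1)
circ('pail',m,.085)
m=(Z>.09)&(Z<.17)&(np.hypot(X-.468,Y+.19)<.1); p=c[m]; print('pail strap',len(p), p[p[:,2]>.125].mean(0)); 
pc=p[:,:2]-p[:,:2].mean(0);w,V=np.linalg.eigh(pc.T@pc);print('dir',V[:,1],np.degrees(np.arctan2(V[1,1],V[0,1])), 'ctr z>.145',p[p[:,2]>.145].mean(0))
circ('tt',(Z>.035)&(Z<.07)&(np.hypot(X-.49,Y-.18)<.22),.05)
hsv=cv2.cvtColor(im,cv2.COLOR_BGR2HSV); wh=(hsv[...,2]>150)&(hsv[...,1]<60)
for n,x,y,z in [('jarA',.585,.206,.122),('lid1',.521,.265,.068),('jarB',.441,.268,.122),('lid2',.392,.19,.068),('lid3',.497,.078,.068)]:
    circ(n,wh&(np.hypot(X-x,Y-y)<.045),z)
# rail
m=(Z>.325)&(Z<.36)&(abs(X-.67)<.04); v,u=np.nonzero(m); pp=plane('top',np.c_[u,v],.335); 
print('rail',np.polyfit(pp[:,1],pp[:,0],1),pp[:,1].min(),pp[:,1].max(), pp[:,0].mean(), (pp[:,0]-np.polyval(np.polyfit(pp[:,1],pp[:,0],1),pp[:,1])).std())
k=im.max(2)<60; circ('plunger',k&(np.hypot(X-.471,Y-.422)<.05)&(Z>.17),.185)
circ('mort',(Z>.04)&(np.hypot(X-.251,Y-.388)<.08)&wh,.075)
circ('mag',(Z>.2)&(np.hypot(X-.442,Y-.532)<.08),.26)
E
```

```text
handle [[ 0.444 -0.378  0.2  ]
 [ 0.409 -0.473  0.2  ]
 [ 0.505 -0.399  0.2  ]
 [ 0.465 -0.494  0.2  ]]
hook top [[ 0.438 -0.438  0.207]
 [ 0.407 -0.429  0.207]] low tip [[ 0.407 -0.427  0.085]]
can [ 0.539  -0.4613] r 0.0739 127
pail [ 0.4626 -0.1738] r 0.0808 125
pail strap 185 [ 0.46463312 -0.1711199   0.15890807]
dir [-0.38663181  0.92223416] 112.74508241474442 ctr z>.145 [ 0.46503722 -0.17304064  0.16196906]
tt [0.4877 0.1772] r 0.1774 275
jarA [0.5855 0.2064] r 0.0259 45
lid1 [0.5247 0.2684] r 0.0262 40
jarB [0.4405 0.2671] r 0.0264 43
lid2 [0.3915 0.1905] r 0.026 41
lid3 [0.4998 0.0781] r 0.026 41
rail [-0.00113395  0.6692875 ] -0.34881876230570885 0.0019245786614465604 0.6694834118493083 0.004524382798006659
plunger [0.4747 0.4255] r 0.0208 35
mort [0.2615 0.3849] r 0.0444 226
mag [0.4489 0.5257] r 0.0427 81
```

```bash
cat >> h.py <<'E'
def go(x,y,z,xang=None):
    """tool-frame shift (mm) and spin to put TCP at x,y,z with tool-x at world angle xang (deg)"""
    s=manip.read_state();R=qR(s['tcp_rot']);a=np.degrees(np.arctan2(R[1,0],R[0,0]))
    d=R.T@(np.array([x,y,z])-s['eef_pos'])*1000
    sp=0 if xang is None else -np.radians((xang-a+180)%360-180)
    print('t',round(s['clock'],2),'pos',s['eef_pos'].round(4),'xang',a.round(2),'shift',d.round(1),'spin',round(sp,3),'F',s['contact_force'].round(1),'w',round(s['grip_width'],3),'q7',s['qpos'][6].round(2))
E
python3 -c "
from h import *
go(.427,-.425,.31,-107.8)"
```

```text
t 0.25 pos [ 0.2836 -0.6123  0.2389] xang -65.15 shift [-109.8  -71.   208.8] spin 0.744 F [-0.3 -0.1  0.2] w 0.997 q7 -0.06
```

>>> send_rows(steps=[1,0,-60,0,0,1,-30,-71,55,0.186,1,-57,-71,110,0.372,1,-84,-71,160,0.558,1,-110,-71,209,0.744])

```text
clock: 0.88
eef_pos: [0.4281, -0.4231, 0.3104]
tcp_rot: [-0.415, 0.415, -0.572, 0.573]
contact_force: [1.7, -0.3, 0.2]
grip_width: 0.997
```

```bash
python3 - <<'E'
from h import *
go(.427,-.425,.31,-107.8)
s,im,d=snap('wrist','w1'); c=cloud('wrist',d,s); np.save('/tmp/cw.npy',c)
E
```

```text
t 0.88 pos [ 0.4281 -0.4231  0.3104] xang -108.11 shift [ 2.2  0.4 -0.5] spin -0.005 F [ 1.7 -0.3  0.2] w 0.997 q7 -1.11
```

View pics/w1.png

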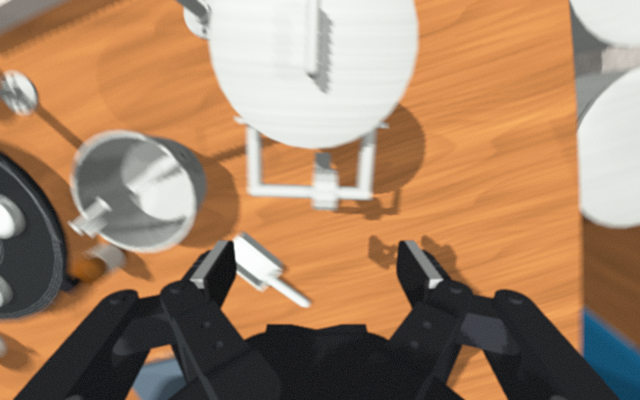

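```bash
python3 - <<'E'
from h import *
s=manip.read_state(); im=cv2.imread('pics/w1.png'); c=np.load('/tmp/cw.npy')
cv2.imwrite('pics/w1z.png',cv2.resize(im[110:250,220:400],None,fx=4.4,fy=4.2,interpolation=2))
x=np.array([.952,-.306]);y=np.array([.306,.952]);b=np.array([.427,-.425])
for (u,v) in [(280,192),(300,192),(325,175),(325,195),(325,205),(350,193),(362,193)]:
    p=c[v,u]; print((u,v),p.round(4),'x',((p[:2]-b)@x).round(4),'y',((p[:2]-b)@y).round(4))
P=c[150:215,240:385].reshape(-1,3); m=abs(P[:,2]-.2)<.03; P=P[m]; X=(P[:,:2]-b)@x;Y=(P[:,:2]-b)@y
for y0 in np.arange(-.06,.06,.006):
    k=(Y>=y0)&(Y<y0+.006)&(X>-.03)&(X<.03); 
    if k.sum(): print(round(y0+.003,3),k.sum(),X[k].min().round(4),X[k].max().round(4),'ztop',P[k,2].max().round(4),'xattop',X[k][P[k,2]>P[k,2].max()-.003].mean().round(4))
E
```

```text
(280, 192) [ 0.4404 -0.3923  0.2037] x 0.0027 y 0.0353
(300, 192) [ 0.4352 -0.4098  0.2054] x 0.0031 y 0.017
(325, 175) [ 0.4423 -0.4359  0.2015] x 0.0179 y -0.0057
(325, 195) [ 0.427  -0.4308  0.2105] x 0.0018 y -0.0055
(325, 205) [ 0.4169 -0.4277  0.2071] x -0.0088 y -0.0056
(350, 193) [ 0.4197 -0.4525  0.204 ] x 0.0015 y -0.0284
(362, 193) [ 0.4166 -0.4629  0.2048] x 0.0017 y -0.0392
-0.051 52 -0.0033 0.0295 ztop 0.2064 xattop 0.0136
-0.045 240 -0.0049 0.0294 ztop 0.2067 xattop 0.0137
-0.039 218 -0.0046 0.0298 ztop 0.2064 xattop 0.009
-0.033 89 -0.0047 0.006 ztop 0.206 xattop 0.0005
-0.027 82 -0.0047 0.0065 ztop 0.2064 xattop 0.0007
-0.021 87 -0.0051 0.0064 ztop 0.2065 xattop 0.0009
-0.015 239 -0.0164 0.0197 ztop 0.212 xattop 0.0015
-0.009 277 -0.0163 0.0198 ztop 0.2118 xattop 0.0012
-0.003 290 -0.0167 0.0201 ztop 0.2114 xattop 0.0014
0.003 145 -0.0166 0.0204 ztop 0.2113 xattop 0.0016
0.009 91 -0.0033 0.0074 ztop 0.2062 xattop 0.0016
0.015 87 -0.0035 0.0075 ztop 0.2069 xattop 0.0017
0.021 80 -0.0038 0.0077 ztop 0.2056 xattop 0.0021
0.027 88 -0.0041 0.0078 ztop 0.2064 xattop 0.0025
0.033 81 -0.0023 0.0082 ztop 0.2064 xattop 0.0025
0.039 88 -0.0022 0.0087 ztop 0.2061 xattop 0.0024
0.045 86 -0.0022 0.0085 ztop 0.2066 xattop 0.0029
0.051 237 -0.0024 0.0299 ztop 0.2069 xattop 0.0133
0.057 217 -0.0025 0.03 ztop 0.2069 xattop 0.014
```

View pics/w1z.png

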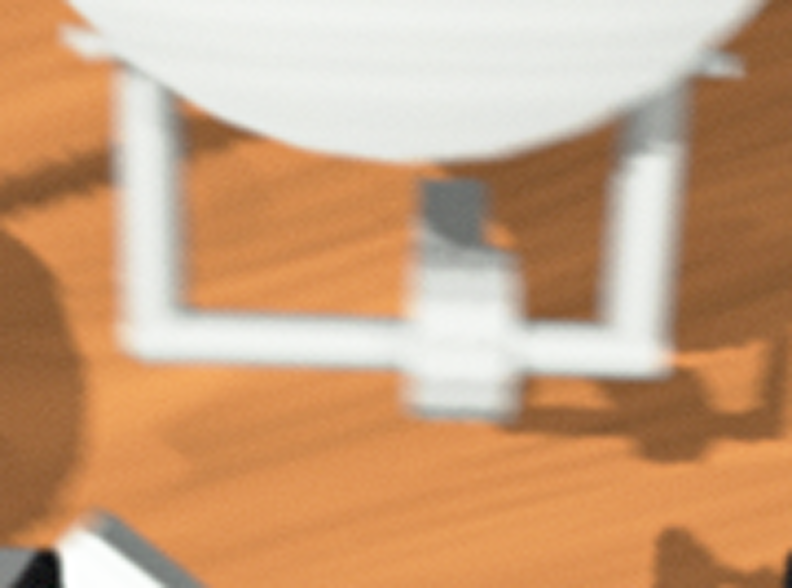

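```bash
python3 -c "
from h import *
go(.4076,-.4251,.25,-109.3)
go(.4076,-.4251,.171,-109.3)"
```

```text
t 0.93 pos [ 0.4349 -0.4152  0.3101] xang -108.4 shift [ 18.4  60.  -22.9] spin 0.016 F [ 5.9  5.  -1.1] w 0.995 q7 -1.13
t 0.93 pos [ 0.4349 -0.4152  0.3101] xang -108.4 shift [ 18.9 139.  -23.1] spin 0.016 F [ 5.9  5.  -1.1] w 0.995 q7 -1.13
```

>>> send_rows(steps=[1,0,0,0,0,1,0,0,0,0])

```text
clock: 1.18
eef_pos: [0.4263, -0.4257, 0.3103]
tcp_rot: [-0.416, 0.417, -0.571, 0.571]
contact_force: [-0.1, -1.5, -0.7]
grip_width: 0.998
```

```bash
cat >> h.py <<'E'
E
cat > hk.py <<'E'
from h import *
s,im,d=snap('wrist'); c=cloud('wrist',d,s)
x=np.array([.952,-.306]);y=np.array([.306,.952]);b=np.array([.427,-.425])
P=c.reshape(-1,3); P=P[abs(P[:,2]-.2)<.03]; X=(P[:,:2]-b)@x;Y=(P[:,:2]-b)@y
k0=(abs(X)<.03)&(abs(Y)<.06);P,X,Y=P[k0],X[k0],Y[k0]
for y0 in np.arange(-.06,.06,.004):
    k=(Y>=y0)&(Y<y0+.004)
    if k.sum(): print(round(y0+.002,3),k.sum(),X[k].min().round(4),X[k].max().round(4),'ztop',P[k,2].max().round(4),'xattop',X[k][P[k,2]>P[k,2].max()-.003].mean().round(4))
k=P[:,2]>.209; print('hook y',Y[k].min(),Y[k].max())
E
python3 hk.py; python3 -c "
from h import *
go(.427,-.425,.31,-107.8)"
```

```text
-0.05 50 -0.0041 0.03 ztop 0.2053 xattop 0.0158
-0.046 163 -0.0062 0.0296 ztop 0.2063 xattop 0.0129
-0.042 178 -0.0057 0.03 ztop 0.2071 xattop 0.0133
-0.038 128 -0.0044 0.0298 ztop 0.2062 xattop 0.0043
-0.034 56 -0.0052 0.0061 ztop 0.2064 xattop 0.001
-0.03 56 -0.0046 0.0064 ztop 0.2064 xattop 0.0002
-0.026 61 -0.0044 0.0063 ztop 0.2068 xattop 0.0006
-0.022 52 -0.0048 0.0065 ztop 0.2066 xattop 0.0009
-0.018 96 -0.016 0.0195 ztop 0.2115 xattop 0.0033
-0.014 191 -0.016 0.0197 ztop 0.2121 xattop 0.0014
-0.01 168 -0.0161 0.02 ztop 0.2114 xattop 0.0011
-0.006 199 -0.0163 0.0201 ztop 0.2117 xattop 0.0011
-0.002 167 -0.0167 0.02 ztop 0.2119 xattop 0.0016
0.002 153 -0.0162 0.0202 ztop 0.2115 xattop 0.0017
0.006 52 -0.0038 0.0074 ztop 0.2068 xattop 0.0017
0.01 54 -0.0036 0.0071 ztop 0.2063 xattop 0.0017
0.014 62 -0.0037 0.0075 ztop 0.2066 xattop 0.0015
0.018 51 -0.0036 0.0074 ztop 0.2063 xattop 0.0021
0.022 62 -0.0038 0.0078 ztop 0.2063 xattop 0.0023
0.026 52 -0.0024 0.0079 ztop 0.2066 xattop 0.0021
0.03 58 -0.0026 0.0082 ztop 0.2065 xattop 0.0022
0.034 58 -0.0024 0.0082 ztop 0.2062 xattop 0.0023
0.038 56 -0.0029 0.0081 ztop 0.2062 xattop 0.0027
0.042 58 -0.0028 0.0084 ztop 0.2063 xattop 0.0028
0.046 55 -0.0026 0.0086 ztop 0.2065 xattop 0.0028
0.05 163 -0.003 0.0299 ztop 0.2062 xattop 0.0111
0.054 159 -0.0029 0.0297 ztop 0.2069 xattop 0.0152
0.058 139 -0.0015 0.0298 ztop 0.2063 xattop 0.0133
hook y -0.01748426144268161 0.0029422753977764705
t 1.23 pos [ 0.426  -0.4261  0.3103] xang -107.84 shift [-1.3  0.3  0.6] spin -0.001 F [0.3 0.  0.2] w 1.003 q7 -1.1
```

```bash
python3 -c "
from h import *
go(.4076,-.4259,.25,-109.3)
go(.4076,-.4259,.171,-109.3)"
```

```text
t 1.23 pos [ 0.426  -0.4261  0.3103] xang -107.84 shift [  5.4  60.3 -17.5] spin 0.026 F [0.3 0.  0.2] w 1.003 q7 -1.1
t 1.23 pos [ 0.426  -0.4261  0.3103] xang -107.84 shift [  5.4 139.3 -17.5] spin 0.026 F [0.3 0.  0.2] w 1.003 q7 -1.1
```

>>> send_rows(steps=[1,5.4,30,-18,0.026,1,5.4,60,-18,0.026,1,5.4,60,-18,0.026,1,5.4,85,-18,0.026,1,5.4,85,-18,0.026])

```text
clock: 1.85
eef_pos: [0.4077, -0.4248, 0.2252]
tcp_rot: [0.409, -0.409, 0.577, -0.576]
contact_force: [0.0, -0.3, 0.7]
grip_width: 0.996
```

```bash
python3 -c "
from h import *
go(.4076,-.4259,.171,-109.3)
snap('side','s2');im=cv2.imread('pics/s2.png');cv2.imwrite('pics/s2.png',cv2.resize(im[60:180,360:520],None,fx=5,fy=5,interpolation=2))
snap('wrist','w2')
go(.4076,-.4259,.171,-109.3)"
```

```text
t 1.85 pos [ 0.4077 -0.4248  0.2252] xang -109.3 shift [ 1.2 54.2  0.3] spin 0.0 F [ 0.  -0.3  0.7] w 0.996 q7 -1.09
t 1.95 pos [ 0.4085 -0.4253  0.2266] xang -109.29 shift [ 0.8 55.6 -0.7] spin 0.0 F [0.3 0.9 0.3] w 1.002 q7 -1.09
```

View pics/s2.png

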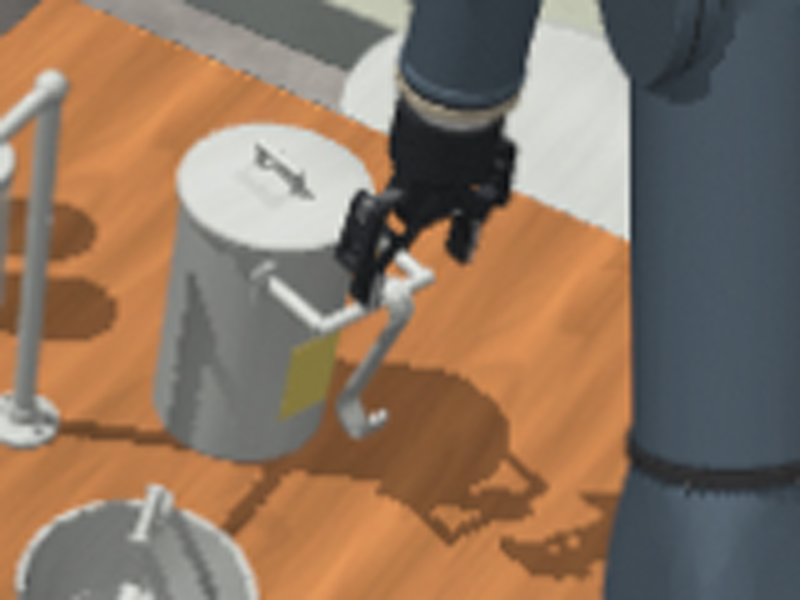

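View pics/w2.png

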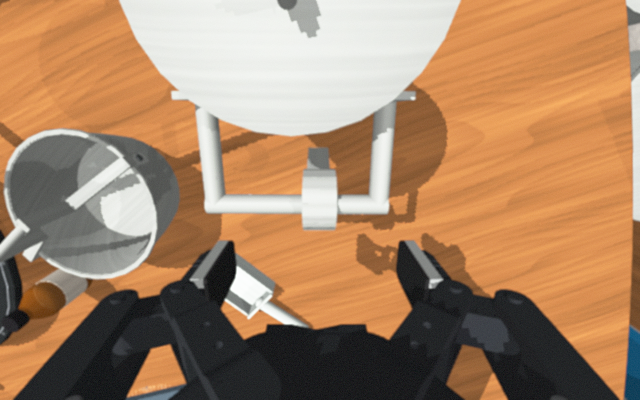

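>>> send_rows(steps=[1,0.8,30,-1,0,1,0.8,45,-1,0,1,0.8,55,-1,0,1,0.8,55,-1,0])

```text
clock: 2.45
eef_pos: [0.4071, -0.4249, 0.1702]
tcp_rot: [0.409, -0.409, 0.577, -0.576]
contact_force: [0.4, 0.9, -0.3]
grip_width: 0.999
```

```bash
python3 -c "
from h import *
go(.4076,-.4259,.171,-109.3)
snap('wrist','w3')"
```

```text
t 2.45 pos [ 0.4071 -0.4249  0.1702] xang -109.26 shift [ 0.8 -0.8  0.8] spin 0.001 F [ 0.4  0.9 -0.3] w 0.999 q7 -1.07
```

View pics/w3.png

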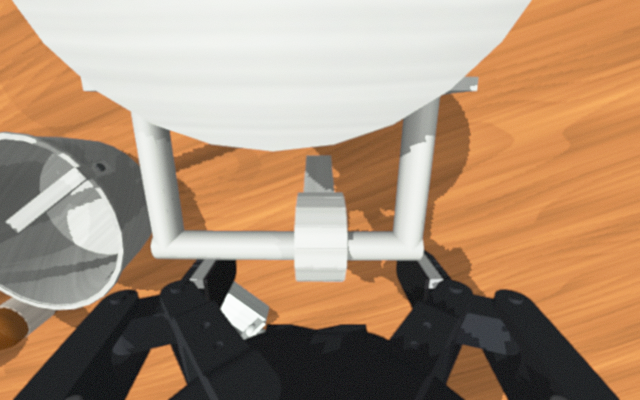

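>>> send_rows(steps=[-1,0,0,0,0,-1,0,0,0,0,-1,0,0,0,0,-1,0,0,0,0,-1,0,0,0,0], grip_force=60)

```text
clock: 3.12
eef_pos: [0.4072, -0.425, 0.1706]
tcp_rot: [-0.409, 0.409, -0.576, 0.577]
contact_force: [-0.6, -0.0, 4.0]
grip_width: 0.219
```

```bash
python3 -c "
from h import *
go(.4076,-.4259,.171,-109.3)
snap('wrist','w4')"
```

```text
t 3.12 pos [ 0.4072 -0.425   0.1706] xang -109.27 shift [ 0.7 -0.4  0.7] spin 0.001 F [-0.6 -0.   4. ] w 0.219 q7 -1.07
```

View pics/w4.png

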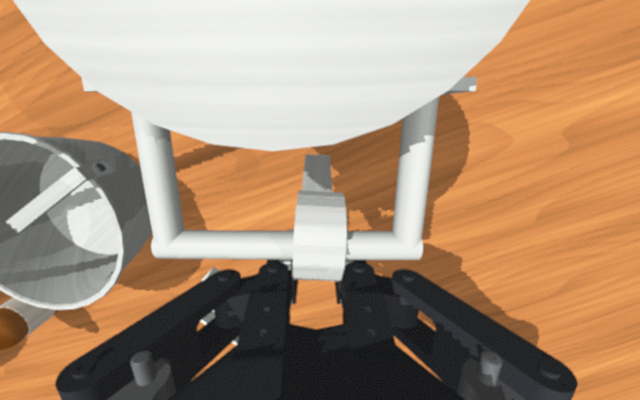

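>>> send_rows(steps=[-1,0,-10,0,0,-1,0,-20,0,0,-1,0,-28,0,0,-1,0,-28,0,0])

```text
clock: 3.68
eef_pos: [0.4073, -0.4252, 0.1991]
tcp_rot: [-0.409, 0.409, -0.576, 0.577]
contact_force: [0.3, -0.0, -2.3]
grip_width: 0.218
```

```bash
python3 -c "
from h import *
go(.4076,-.4259,.171,-109.3)
snap('wrist','w5');snap('side','s5');im=cv2.imread('pics/s5.png');cv2.imwrite('pics/s5.png',cv2.resize(im[60:180,360:520],None,fx=5,fy=5,interpolation=2))"
```

```text
t 3.67 pos [ 0.4073 -0.4252  0.1991] xang -109.26 shift [ 0.6 28.1  0.5] spin 0.001 F [ 0.3 -0.  -2.3] w 0.218 q7 -1.08
```

View pics/w5.png

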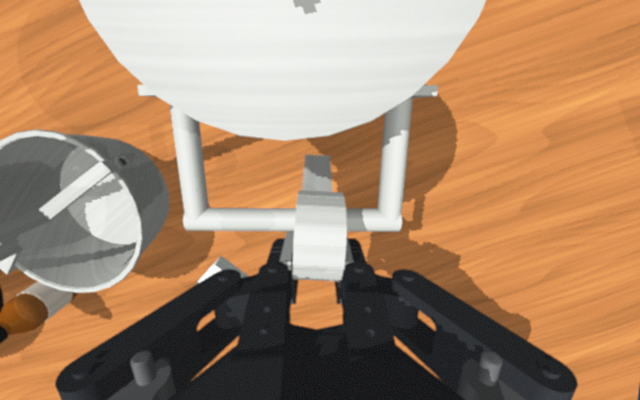

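View pics/s5.png

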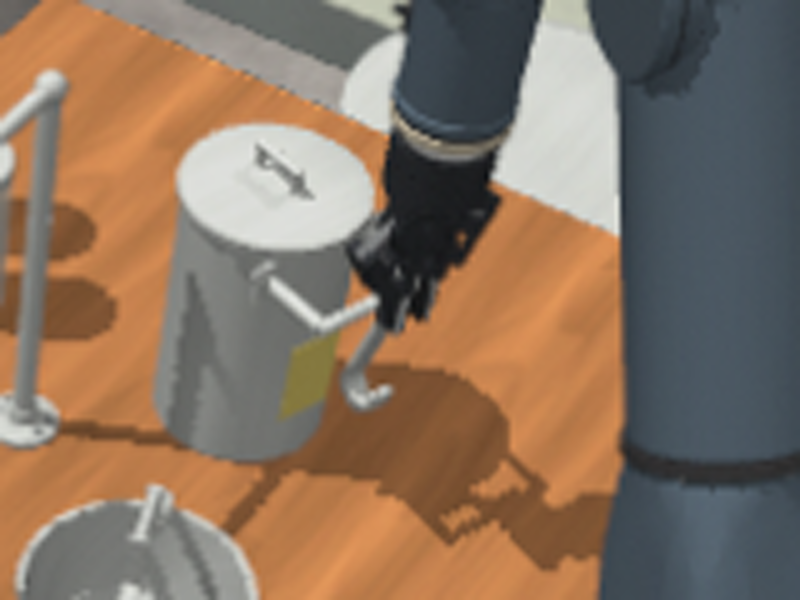

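>>> send_rows(steps=[-1,0,0,-25,0,-1,0,0,-60,0,-1,0,-20,-75,0,-1,0,-75,-75,0,-1,0,-130,-75,0])

```text
clock: 4.4
eef_pos: [0.3358, -0.3998, 0.3294]
tcp_rot: [0.409, -0.409, 0.577, -0.576]
contact_force: [1.2, -0.1, -1.2]
grip_width: 0.223
```

```bash
python3 -c "
from h import *
go(.56,-.175,.350,-90)
"
```

```text
t 4.4 pos [ 0.3358 -0.3998  0.3294] xang -109.28 shift [-286.2  -20.6  137.4] spin -0.337 F [ 1.2 -0.1 -1.2] w 0.223 q7 -1.06
```

>>> send_rows(steps=[-1,-50,-25,30,0,-1,-110,-25,60,-0.12,-1,-170,-25,90,-0.24,-1,-230,-25,115,-0.337,-1,-286,-25,137,-0.337])

```text
clock: 5.03
eef_pos: [0.5543, -0.1816, 0.3529]
tcp_rot: [-0.5, 0.501, -0.5, 0.499]
contact_force: [1.0, -0.1, -1.5]
grip_width: 0.218
```

>>> send_rows(steps=[-1,0,0,0,0,-1,0,0,0,0,-1,0,0,0,0])

```text
clock: 5.4
eef_pos: [0.5524, -0.1846, 0.3533]
tcp_rot: [-0.499, 0.5, -0.5, 0.5]
contact_force: [0.7, -0.8, -1.6]
grip_width: 0.213
```

```bash
python3 - <<'E'
from h import *
go(.589,-.175,.345,-90)
s,im,d=snap('wrist','w6'); c=cloud('wrist',d,s)
snap('side','s6');im=cv2.imread('pics/s6.png');cv2.imwrite('pics/s6.png',cv2.resize(im[60:220,260:460],None,fx=4,fy=3.75,interpolation=2))
P=c.reshape(-1,3)
k=(P[:,2]>.30)&(P[:,2]<.36)&(P[:,0]>.64)&(P[:,0]<.70)
for y0 in np.arange(-.3,0,.03):
    q=P[k&(P[:,1]>y0)&(P[:,1]<y0+.03)]
    if len(q)>5: print(round(y0,2),len(q),q[:,0].min().round(4),q[:,0].max().round(4),q[:,2].max().round(4),q[q[:,2]>q[:,2].max()-.002][:,0].mean().round(4))
# hook
k=(P[:,2]>.36)&(P[:,2]<.42)&(abs(P[:,1]+.175)<.03)&(P[:,0]>.54)&(P[:,0]<.63);q=P[k];print('hook',len(q),q.min(0),q.max(0),q[q[:,2]>q[:,2].max()-.003].mean(0))
E
```

```text
t 5.4 pos [ 0.5524 -0.1846  0.3533] xang -90.1 shift [-9.7  8.3 36.6] spin -0.002 F [ 0.7 -0.8 -1.6] w 0.213 q7 -1.32
-0.3 1862 0.6632 0.6777 0.3433 0.6704
-0.27 1957 0.663 0.6773 0.3438 0.6703
-0.24 1994 0.6632 0.6768 0.3441 0.6704
-0.21 2029 0.6632 0.6772 0.3437 0.6703
-0.18 2041 0.6632 0.6771 0.3434 0.6704
-0.15 2025 0.6632 0.6776 0.3434 0.6703
-0.12 1961 0.6631 0.6772 0.3434 0.6702
-0.09 1848 0.6633 0.6775 0.3436 0.6703
-0.06 1672 0.6632 0.6779 0.3436 0.6704
-0.03 949 0.6605 0.6768 0.3423 0.6698
hook 12407 [ 0.54030575 -0.20499648  0.36004923] [ 0.59232713 -0.14500082  0.41999503] [ 0.56733701 -0.18404404  0.41855004]
```

View pics/w6.png

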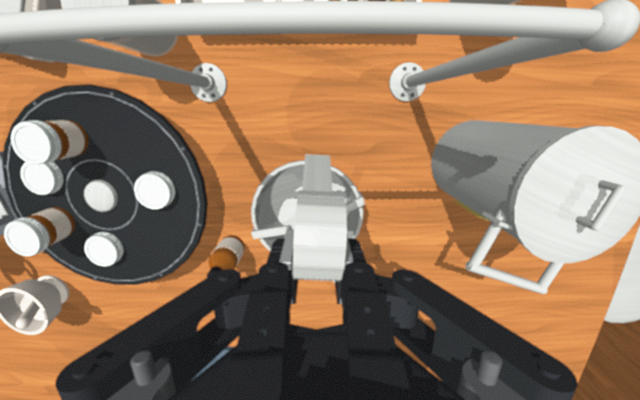

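View pics/s6.png

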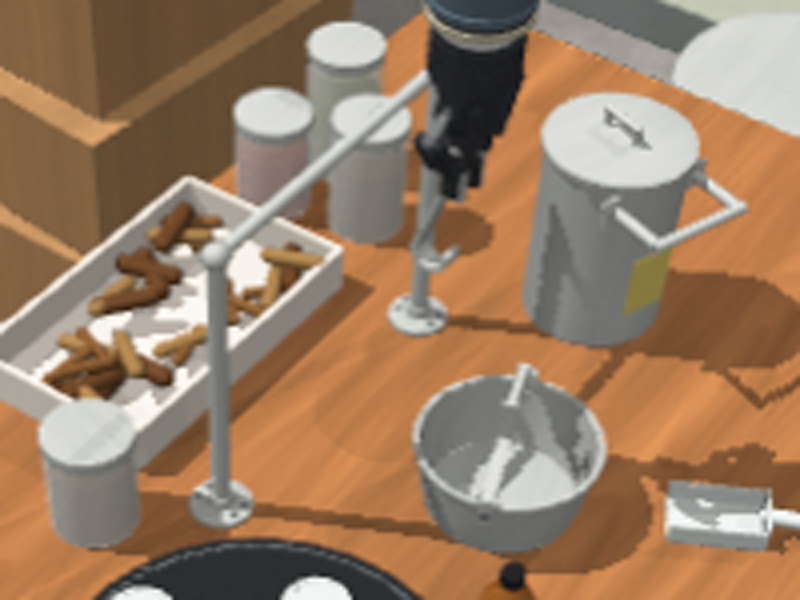

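```bash
python3 - <<'E'
from h import *
s,im,d=snap('wrist'); c=cloud('wrist',d,s)
for v in range(150,285,8): print(v,c[v,320].round(4), c[v,300].round(3))
go(.589,-.175,.345,-90)
E
```

```text
150 [ 0.558  -0.1916 -0.0007] [ 0.558 -0.156 -0.001]
158 [ 0.5898 -0.1875  0.2695] [ 0.544 -0.156 -0.   ]
166 [ 0.5862 -0.1873  0.2838] [ 0.53  -0.156  0.004]
174 [ 0.5825 -0.1871  0.2945] [ 0.516 -0.156  0.004]
182 [ 0.5795 -0.187   0.3059] [ 0.501 -0.155  0.004]
190 [ 0.5764 -0.1868  0.3144] [ 0.592 -0.177  0.368]
198 [ 0.591  -0.1859  0.3766] [ 0.591 -0.178  0.378]
206 [ 0.5895 -0.1858  0.3824] [ 0.59  -0.178  0.384]
214 [ 0.5875 -0.1857  0.3862] [ 0.588 -0.178  0.387]
222 [ 0.5855 -0.1857  0.3895] [ 0.585 -0.178  0.389]
230 [ 0.5825 -0.1857  0.3903] [ 0.583 -0.178  0.391]
238 [ 0.5796 -0.1857  0.3911] [ 0.58  -0.178  0.391]
246 [ 0.5773 -0.1857  0.3933] [ 0.578 -0.178  0.395]
254 [ 0.5736 -0.1857  0.3929] [ 0.574 -0.178  0.393]
262 [ 0.5702 -0.1857  0.3929] [ 0.571 -0.178  0.394]
270 [ 0.5654 -0.1857  0.3911] [ 0.566 -0.178  0.392]
278 [ 0.5606 -0.1858  0.3894] [ 0.558 -0.177  0.385]
t 5.55 pos [ 0.5527 -0.1842  0.3535] xang -90.07 shift [-9.2  8.5 36.3] spin -0.001 F [ 0.9 -0.8 -1.8] w 0.224 q7 -1.32
```

>>> send_rows(steps=[-1,-9,0,40,0,-1,-9,0,80,0,-1,-9,0,97,0,-1,-9,0,97,0,-1,-9,0,97,0])

```text
clock: 6.18
eef_pos: [0.6496, -0.1745, 0.3529]
tcp_rot: [0.5, -0.5, 0.5, -0.5]
contact_force: [-2.8, 0.1, -4.4]
grip_width: 0.223
```

```bash
python3 - <<'E'
from h import *
go(.650,-.175,.3066,-90)
E
```

```text
t 6.17 pos [ 0.6496 -0.1745  0.3529] xang -90.01 shift [ 0.5 46.3  0.5] spin -0.0 F [-2.8  0.1 -4.4] w 0.223 q7 -1.37
```

>>> send_rows(steps=[-1,0,20,0.5,0,-1,0,35,0.5,0,-1,0,44,0.5,0,-1,0,46,0.5,0,-1,0,46,0.5,0])

```text
clock: 6.8
eef_pos: [0.651, -0.1741, 0.308]
tcp_rot: [0.5, -0.5, 0.499, -0.5]
contact_force: [-0.8, -0.2, 1.7]
grip_width: 0.221
```

```bash
python3 - <<'E'
from h import *
go(.650,-.175,.3066,-90)
s,im,d=snap('wrist','w7'); snap('side','s7');im=cv2.imread('pics/s7.png');cv2.imwrite('pics/s7.png',cv2.resize(im[60:220,260:460],None,fx=4,fy=3.75,interpolation=2))
E
```

```text
t 6.8 pos [ 0.651  -0.1741  0.308 ] xang -89.96 shift [ 0.9  1.4 -1. ] spin 0.001 F [-0.8 -0.2  1.7] w 0.221 q7 -1.37
```

View pics/w7.png

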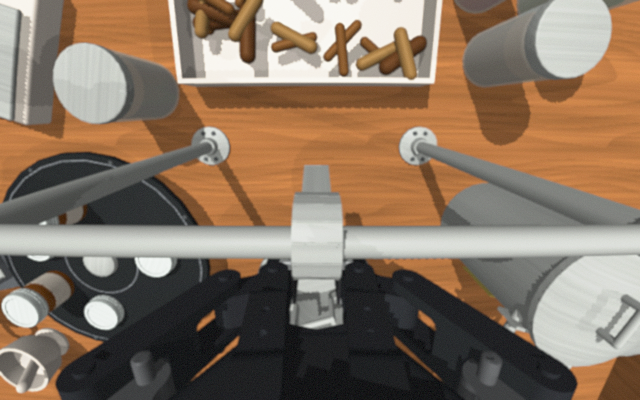

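View pics/s7.png

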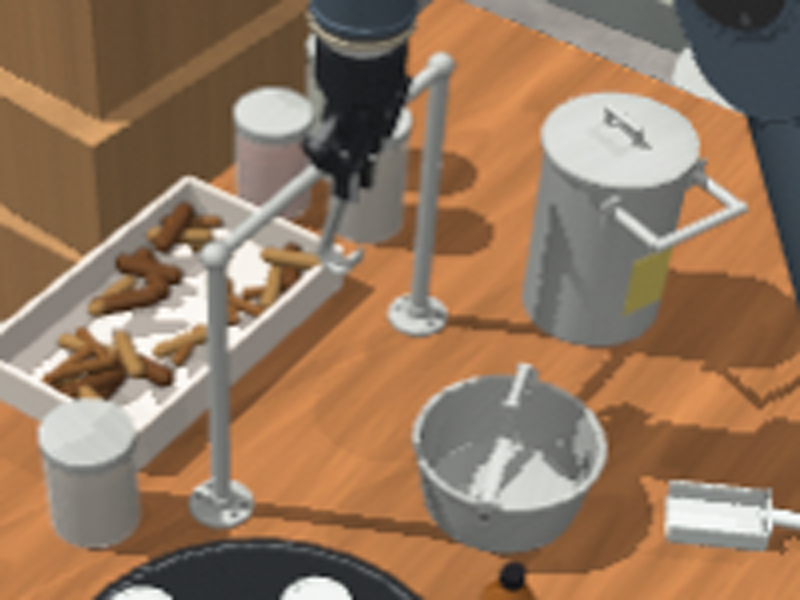

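>>> send_rows(steps=[-0.3,0,1,0,0,0.3,0,1,0,0,1,0,1,0,0,1,0,1,0,0,1,0,1,0,0])

```text
clock: 7.52
eef_pos: [0.6508, -0.174, 0.3063]
tcp_rot: [0.5, -0.5, 0.5, -0.5]
contact_force: [-1.1, -0.0, -0.4]
grip_width: 1.002
```

>>> send_rows(steps=[1,0,0,-25,0,1,0,0,-75,0,1,0,-50,-90,0,1,0,-50,-90,0])

```text
clock: 8.02
eef_pos: [0.561, -0.1748, 0.3604]
tcp_rot: [-0.501, 0.499, -0.498, 0.502]
contact_force: [0.3, 0.1, 0.2]
grip_width: 1.002
```

```bash
python3 - <<'E'
from h import *
go(.650,-.175,.3066,-90)
s,im,d=snap('wrist','w8'); c=cloud('wrist',d,s); snap('side','s8');im=cv2.imread('pics/s8.png');cv2.imwrite('pics/s8.png',cv2.resize(im[60:220,260:460],None,fx=4,fy=3.75,interpolation=2))
np.save('/tmp/cw8.npy',c)
E
```

```text
t 8.03 pos [ 0.561  -0.1748  0.3604] xang -90.02 shift [ 0.1 54.3 88.7] spin -0.0 F [0.3 0.1 0.2] w 1.002 q7 -1.34
```

View pics/w8.png

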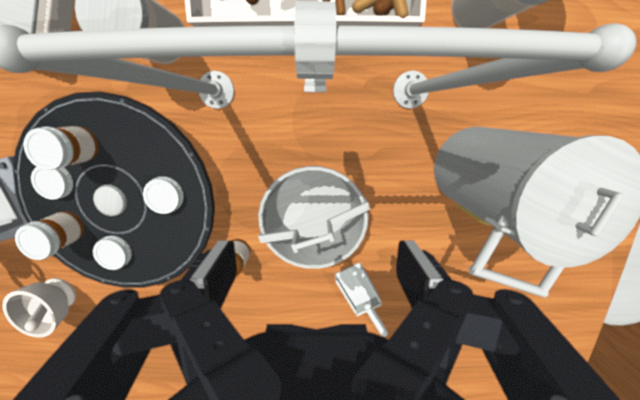

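View pics/s8.png

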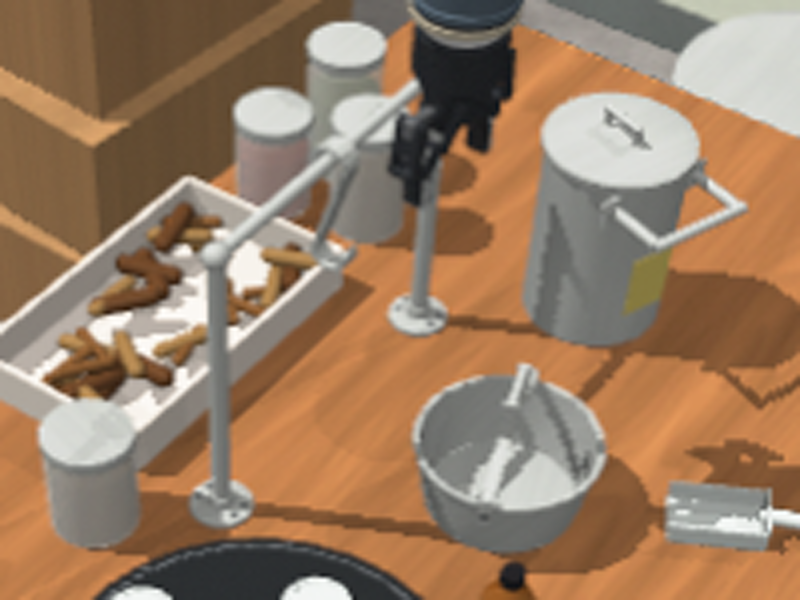

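```bash
cat > pm.py <<'E'
from h import *
def pail(c,x0,y0,dz=0):
    P=c.reshape(-1,3); D=np.hypot(P[:,0]-x0,P[:,1]-y0)
    q=P[(D<.1)&(abs(P[:,2]-.085-dz)<.006)&(D>.07)]
    A=np.c_[2*q[:,:2],np.ones(len(q))];x=np.linalg.lstsq(A,(q[:,:2]**2).sum(1),rcond=None)[0];r=np.sqrt(x[2]+x[0]**2+x[1]**2)
    print('rim',x[:2].round(4),r.round(4),len(q), 'res',(np.hypot(*(q[:,:2]-x[:2]).T)-r).std().round(4))
    q=P[(D<.06)&(P[:,2]>.152+dz)&(P[:,2]<.18+dz)]
    m=q.mean(0);V=np.linalg.svd(q-m,full_matrices=False)[2][0];t=(q-m)@V
    print('bar',m.round(4),V.round(3),'ang',np.degrees(np.arctan2(V[1],V[0])).round(1),'len',(t.max()-t.min()).round(3),'mid',(m+V*(t.max()+t.min())/2).round(4),q[:,2].max())
if __name__=='__main__':
    pail(np.load('/tmp/cw8.npy'),.4626,-.173)
    pail(np.load('/tmp/ctop.npy'),.4626,-.173)
    c=np.load('/tmp/cw8.npy')
    for v in range(40,110,6): print(v,c[v,315].round(4))
E
python3 pm.py
```

```text
rim [ 0.4686 -0.1701] 0.0837 1333 res 0.0019
bar [ 0.4688 -0.1692  0.1617] [-0.314  0.949  0.005] ang 108.3 len 0.056 mid [ 0.4688 -0.169   0.1617] 0.16522634070662784
rim [ 0.4652 -0.1734] 0.0838 233 res 0.0022
bar [ 0.465  -0.173   0.1625] [-0.303  0.953 -0.009] ang 107.7 len 0.056 mid [ 0.4655 -0.1746  0.1625] 0.16905956890902063
40 [ 0.668  -0.1742  0.3467]
46 [ 0.6654 -0.1742  0.3463]
52 [ 0.6629 -0.1742  0.3449]
58 [ 0.6608 -0.1742  0.3413]
64 [ 0.658  -0.1742  0.3406]
70 [ 0.6555 -0.1742  0.3378]
76 [ 0.6532 -0.1741  0.3323]
82 [ 0.6621 -0.174   0.2073]
88 [ 0.6552 -0.174   0.2251]
94 [ 0.663  -0.1737 -0.0011]
100 [ 0.6532 -0.1737 -0.0012]
106 [ 6.433e-01 -1.737e-01 -6.000e-04]
```

```bash
python3 -c "
from h import *
go(.3907,-.1956,.20,18.2)"
```

```text
t 8.12 pos [ 0.5612 -0.1741  0.3571] xang -89.96 shift [  21.3  156.7 -170.8] spin -1.888 F [ 0.4  0.4 -0.5] w 1.001 q7 -1.34
```

>>> send_rows(steps=[0.0,5,0,-35,-0.186,0.0,10,0,-75,-0.372,0.0,15,0,-110,-0.558,0.0,18,30,-145,-0.744,0.0,21,60,-171,-0.93])

```text
clock: 8.75
eef_pos: [0.3887, -0.1952, 0.295]
tcp_rot: [0.672, -0.672, 0.221, -0.22]
contact_force: [-0.1, -0.6, -0.4]
grip_width: 0.502
```

```bash
python3 -c "
from h import *
go(.3907,-.1956,.18,18.2)"
```

```text
t 8.75 pos [ 0.3887 -0.1952  0.295 ] xang -36.33 shift [  1.8 115.    0.9] spin -0.952 F [-0.1 -0.6 -0.4] w 0.502 q7 -0.31
```

>>> send_rows(steps=[0.0,1,20,1,-0.186,0.0,1,40,1,-0.372,0.0,1,60,1,-0.558,0.0,1,85,1,-0.744,0.0,1,105,1,-0.93])

```text
clock: 9.38
eef_pos: [0.3912, -0.1946, 0.1896]
tcp_rot: [0.7, -0.699, -0.104, 0.105]
contact_force: [1.2, -0.4, -0.1]
grip_width: 0.498
```

>>> send_rows(steps=[0.0,0,0,0,-0.022,0.0,0,0,0,-0.022,0.0,0,0,0,-0.022])

```text
clock: 9.75
eef_pos: [0.3918, -0.1951, 0.1919]
tcp_rot: [-0.698, 0.699, 0.109, -0.109]
contact_force: [-0.1, -0.3, -0.2]
grip_width: 0.499
```

```bash
python3 -c "
from h import *
from pm import pail
go(.3907,-.1956,.064,18.2)
s,im,d=snap('wrist','w9');c=cloud('wrist',d,s);pail(c,.4686,-.17);
snap('side','s9')"
```

```text
t 9.75 pos [ 0.3918 -0.1951  0.1919] xang 17.74 shift [-1.300e+00  1.279e+02 -1.000e-01] spin -0.008 F [-0.1 -0.3 -0.2] w 0.499 q7 0.53
rim [ 0.4661 -0.1697] 0.0838 3966 res 0.0018
bar [ 0.4651 -0.1682  0.1618] [ 0.308 -0.951  0.01 ] ang -72.1 len 0.057 mid [ 0.4658 -0.1704  0.1619] 0.1655119872944963
```

View pics/w9.png

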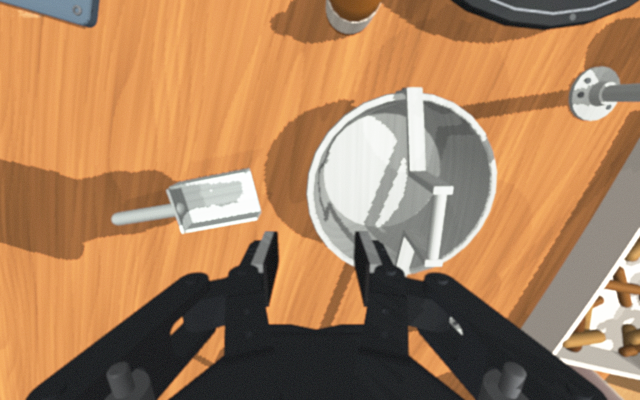

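View pics/s9.png

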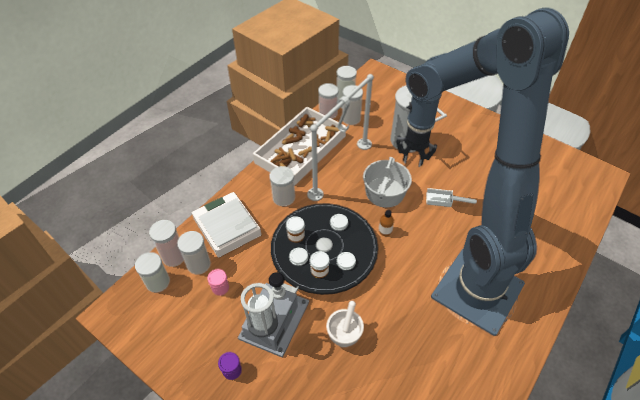

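>>> send_rows(steps=[0.0,-2.5,30,0,-0.008,0.0,-2.5,60,0,-0.008,0.0,-2.5,90,0,-0.008,0.0,-2.5,110,0,-0.008,0.0,-2.5,122,0,-0.008])

```text
clock: 10.48
eef_pos: [0.3889, -0.1957, 0.0687]
tcp_rot: [0.698, -0.698, -0.112, 0.113]
contact_force: [-1.0, 0.2, -0.2]
grip_width: 0.5
```

>>> send_rows(steps=[0.0,0,8,0,0,0.0,0,8,0,0])

```text
clock: 10.72
eef_pos: [0.3889, -0.1957, 0.0613]
tcp_rot: [-0.698, 0.698, 0.113, -0.113]
contact_force: [0.6, -0.0, 1.0]
grip_width: 0.501
```

```bash
python3 -c "
from h import *
go(.3907,-.1956,.064,18.2)
s,im,d=snap('wrist','w10')
snap('side','s10');im=cv2.imread('pics/s10.png');cv2.imwrite('pics/s10.png',cv2.resize(im[90:220,330:490],None,fx=5,fy=4.6,interpolation=2))"
```

```text
t 10.72 pos [ 0.3889 -0.1957  0.0613] xang 18.33 shift [ 1.7 -2.7 -0.4] spin 0.002 F [ 0.6 -0.   1. ] w 0.501 q7 0.42
```

View pics/w10.png

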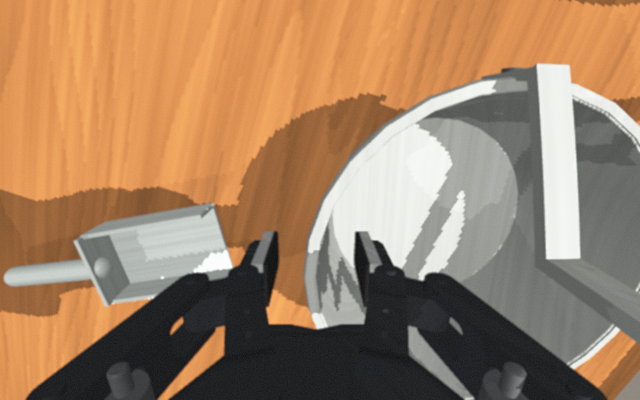

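View pics/s10.png

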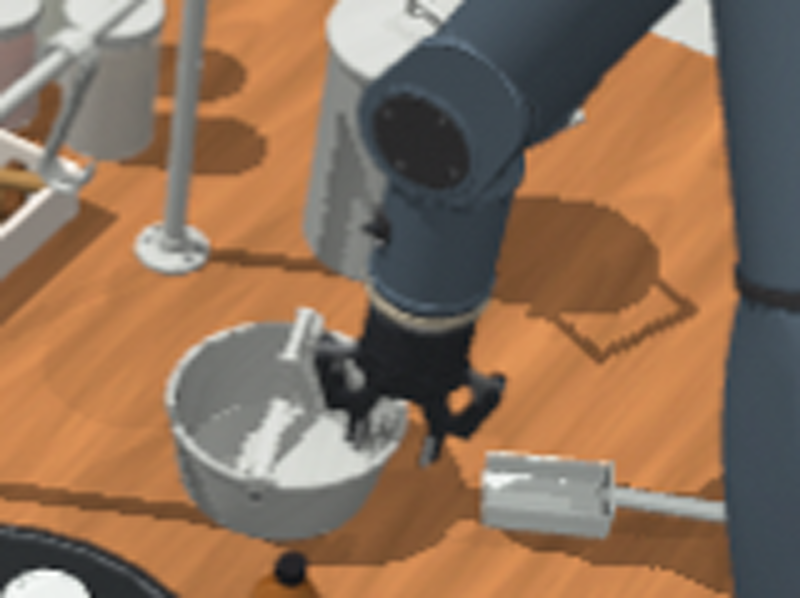

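>>> send_rows(steps=[-1,0,0,0,0,-1,0,0,0,0,-1,0,0,0,0,-1,0,0,0,0,-1,0,0,0,0], grip_force=80)

```text
clock: 11.45
eef_pos: [0.3895, -0.1961, 0.0623]
tcp_rot: [-0.698, 0.699, 0.113, -0.112]
contact_force: [-3.9, 0.0, 14.5]
grip_width: 0.052
```

>>> send_rows(steps=[-1,0,-5,0,0,-1,0,-12,0,0,-1,0,-20,0,0,-1,0,-30,0,0,-1,0,-30,0,0])

```text
clock: 12.08
eef_pos: [0.388, -0.1959, 0.0915]
tcp_rot: [0.698, -0.698, -0.112, 0.113]
contact_force: [0.7, 0.2, -5.4]
grip_width: 0.015
```

```bash
python3 -c "
from h import *
go(.3907,-.1956,.064,18.2)
s,im,d=snap('wrist','w11')
snap('side','s11');im=cv2.imread('pics/s11.png');cv2.imwrite('pics/s11.png',cv2.resize(im[90:220,330:490],None,fx=5,fy=4.6,interpolation=2))"
```

```text
t 12.07 pos [ 0.388  -0.1959  0.0915] xang 18.3 shift [ 2.6 27.5 -0.6] spin 0.002 F [ 0.7  0.2 -5.4] w 0.015 q7 0.45
```

View pics/w11.png

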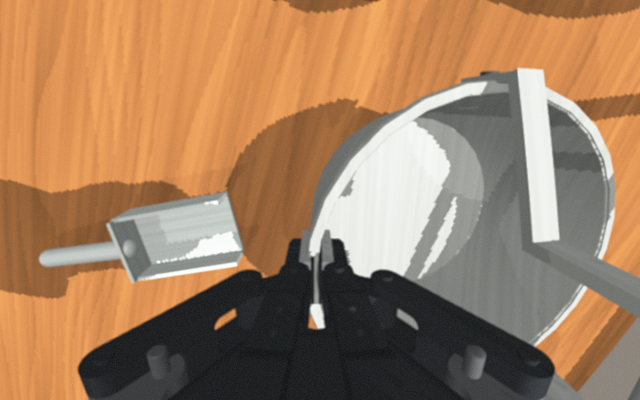

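View pics/s11.png

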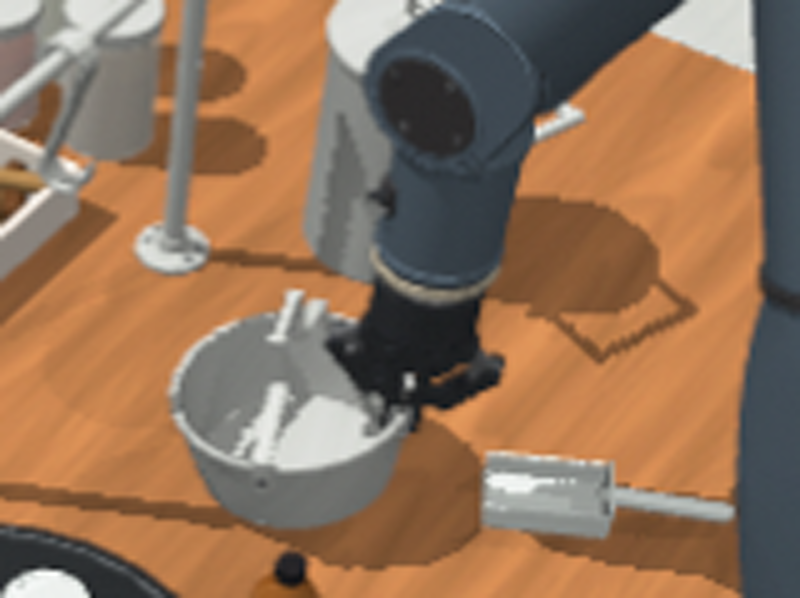

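>>> send_rows(steps=[-1,0,-20,0,0,-1,0,-40,0,0,-1,0,-65,0,0,-1,0,-90,0,0,-1,0,-90,0,0], grip_force=110)

```text
clock: 12.8
eef_pos: [0.3892, -0.1961, 0.1819]
tcp_rot: [-0.698, 0.699, 0.113, -0.112]
contact_force: [0.3, -0.6, -5.2]
grip_width: 0.023
```

```bash
python3 -c "
from h import *
go(.49,-.175,.185,0)"
```

```text
t 12.8 pos [ 0.3892 -0.1961  0.1819] xang 18.31 shift [102.3  -2.9 -11.6] spin 0.32 F [ 0.3 -0.6 -5.2] w 0.023 q7 0.53
```

>>> send_rows(steps=[-1,20,-3,-3,0.06,-1,45,-3,-6,0.14,-1,70,-3,-9,0.22,-1,90,-3,-12,0.32,-1,102,-3,-12,0.32])

```text
clock: 13.42
eef_pos: [0.4895, -0.1745, 0.1825]
tcp_rot: [0.707, -0.707, 0.0, 0.001]
contact_force: [0.1, 1.0, -4.6]
grip_width: 0.019
```

>>> send_rows(steps=[-1,0,0,0,0,-1,0,0,0,0])

```text
clock: 13.68
eef_pos: [0.4883, -0.1752, 0.1837]
tcp_rot: [0.707, -0.707, 0.0, 0.001]
contact_force: [-0.3, -1.0, -5.0]
grip_width: 0.018
```

```bash
python3 -c "
from h import *
go(.49,-.175,.185,0)
s,im,d=snap('wrist','w12');c=cloud('wrist',d,s);np.save('/tmp/cw12.npy',c)
s,im,d=snap('top','t12');c=cloud('top',d,s);np.save('/tmp/ct12.npy',c)
s,im,d=snap('side','s12');c=cloud('side',d,s);np.save('/tmp/cs12.npy',c)
im=cv2.imread('pics/s12.png');cv2.imwrite('pics/s12z.png',cv2.resize(im[70:220,300:480],None,fx=4.4,fy=4,interpolation=2))
im=cv2.imread('pics/t12.png');cv2.imwrite('pics/t12z.png',cv2.resize(im[130:250,330:490],None,fx=5,fy=5,interpolation=2))"
```

```text
t 13.68 pos [ 0.4883 -0.1752  0.1837] xang 0.05 shift [ 1.7 -1.3  0.2] spin 0.001 F [-0.3 -1.  -5. ] w 0.018 q7 0.14
```

View pics/w12.png

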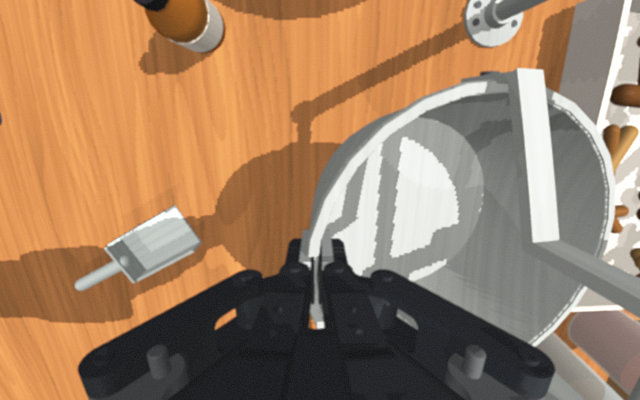

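View pics/s12z.png

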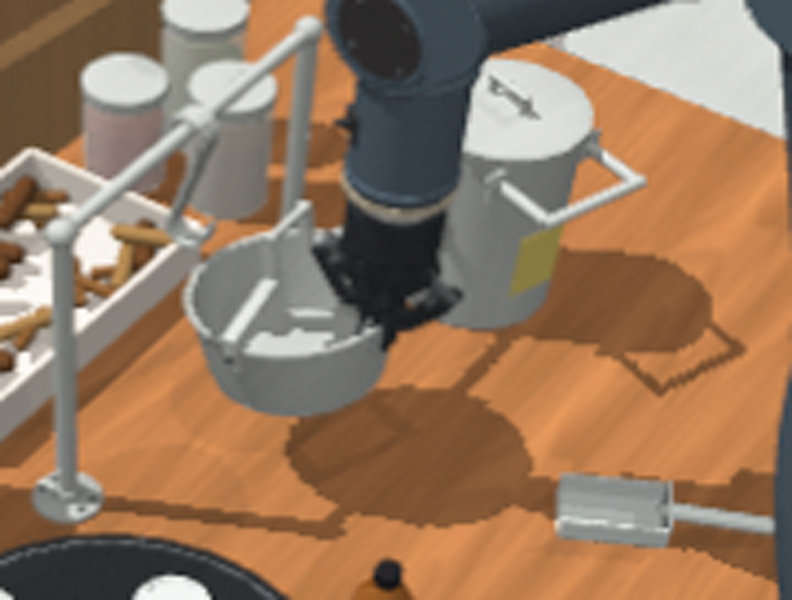

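View pics/t12z.png

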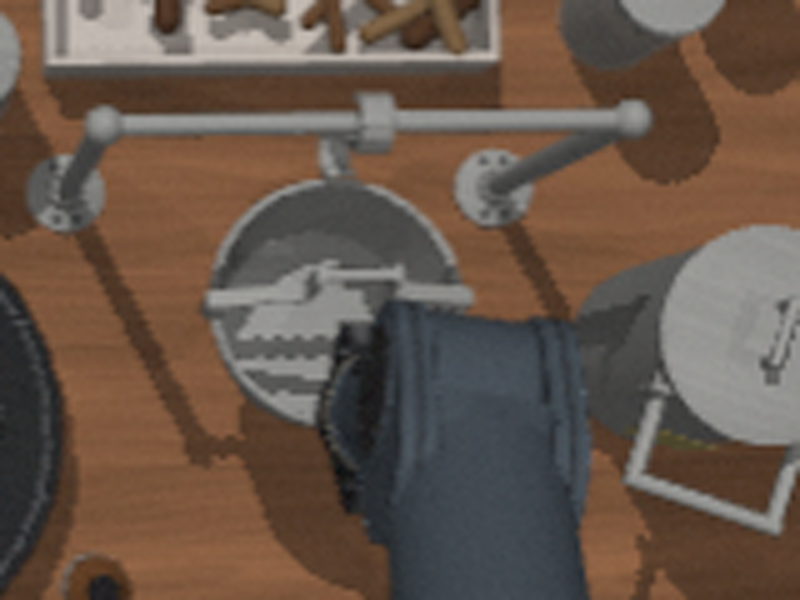

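```bash
python3 - <<'E'
from h import *
c=np.load('/tmp/ct12.npy')
for u in range(390,418,2):
    col=c[178:192,u]; i=col[:,2].argmax(); print(u,178+i,col[i].round(4), col[:,2].round(3)[4:9])
cs=np.load('/tmp/cs12.npy');P=cs.reshape(-1,3)
k=(abs(P[:,1]+.175)<.04)&(P[:,0]>.54)&(P[:,0]<.63)&(P[:,2]>.22)&(P[:,2]<.30);q=P[k];print(len(q))
k=q[:,2]>q[:,2].max()-.012;print(q[k].mean(0),q[k].min(0),q[k].max(0))
# rim heights near/far
P=c.reshape(-1,3);k=(abs(P[:,1]+.175)<.015)&(P[:,0]>.63)&(P[:,0]<.67)&(P[:,2]<.23);q=P[k];q=q[np.argsort(q[:,2])[-6:]];print('far rim',q.round(4))
# hook low
k=(abs(P[:,1]+.174)<.02)&(P[:,0]>.63)&(P[:,0]<.70)&(P[:,2]>.19)&(P[:,2]<.25);q=P[k];print('hooklow',q.round(4)[:14])
E
```

```text
390 188 [ 0.5723 -0.1487  0.2286] [0.108 0.103 0.112 0.112 0.227]
392 185 [ 0.5804 -0.1518  0.249 ] [0.108 0.111 0.113 0.249 0.247]
394 186 [ 0.5748 -0.1534  0.2754] [0.109 0.27  0.273 0.275 0.275]
396 185 [ 0.5782 -0.1605  0.2726] [0.106 0.11  0.272 0.273 0.11 ]
398 185 [ 0.578  -0.1666  0.2743] [0.107 0.104 0.269 0.274 0.107]
400 185 [ 0.5778 -0.1729  0.2752] [0.112 0.108 0.274 0.275 0.119]
402 185 [ 0.5778 -0.1794  0.2751] [0.103 0.108 0.268 0.275 0.109]
404 184 [ 0.5808 -0.1856  0.2769] [0.115 0.109 0.277 0.274 0.116]
406 191 [ 0.5401 -0.1383  0.5239] [0.111 0.108 0.266 0.265 0.23 ]
408 190 [ 0.541  -0.1386  0.5471] [0.114 0.117 0.272 0.274 0.257]
410 191 [ 0.5373 -0.1408  0.5604] [0.127 0.268 0.279 0.272 0.274]
412 191 [ 0.5375 -0.1469  0.5569] [0.14  0.131 0.13  0.127 0.126]
414 191 [ 0.5372 -0.1514  0.5601] [0.164 0.154 0.151 0.146 0.146]
416 189 [ 0.5685 -0.238   0.2187] [0.166 0.171 0.166 0.164 0.164]
142
[ 0.57184874 -0.17592897  0.2748919 ] [ 0.54015499 -0.20730609  0.27063432] [ 0.58554612 -0.14830937  0.28262372]
far rim [[ 0.6532 -0.1683  0.2236]
 [ 0.6527 -0.1849  0.2252]
 [ 0.6527 -0.178   0.2258]
 [ 0.6525 -0.1811  0.227 ]
 [ 0.6491 -0.1844  0.2272]
 [ 0.6524 -0.1741  0.2285]]
hooklow [[ 0.6791 -0.1684  0.2087]
 [ 0.6793 -0.1721  0.207 ]
 [ 0.6786 -0.1747  0.2113]
 [ 0.6749 -0.1674  0.2136]
 [ 0.6758 -0.172   0.2071]
 [ 0.6761 -0.1759  0.2049]
 [ 0.6755 -0.1786  0.2086]
 [ 0.6756 -0.1821  0.208 ]
 [ 0.6731 -0.1693  0.2029]
 [ 0.6719 -0.1713  0.2104]
 [ 0.6721 -0.175   0.2091]
 [ 0.672  -0.1782  0.2097]
 [ 0.6739 -0.1844  0.1957]
 [ 0.6721 -0.1854  0.2081]]
```

>>> send_rows(steps=[-1,0,15,0,0,-1,0,28,3,0,-1,15,31,4,0,-1,40,31,4,0,-1,60,31,4,0])

```text
clock: 14.45
eef_pos: [0.5517, -0.1707, 0.1531]
tcp_rot: [0.707, -0.707, -0.001, -0.0]
contact_force: [0.0, -0.3, -4.8]
grip_width: 0.019
```

>>> send_rows(steps=[-1,0,0,0,0,-1,0,0,0,0])

```text
clock: 14.7
eef_pos: [0.5494, -0.1708, 0.1529]
tcp_rot: [0.707, -0.707, 0.0, 0.0]
contact_force: [0.2, 0.1, -5.9]
grip_width: 0.023
```

```bash
cat > bar.py <<'E'
from h import *
import sys
n=sys.argv[1]
go(.49,-.175,.185,0)
s0=manip.read_state()
s,im,d=snap('top','t'+n);c=cloud('top',d,s)
s,ims,d=snap('side','s'+n);cs=cloud('side',d)
np.save('/tmp/ct.npy',c);np.save('/tmp/cs.npy',cs)
b=s0['eef_pos']+np.array([.09,-.003,.088]);print('expected bar',b.round(4))
P=c.reshape(-1,3);k=(abs(P[:,1]-b[1])<.022)&(abs(P[:,0]-b[0])<.02)&(abs(P[:,2]-b[2])<.02);q=P[k]
print('bar pts',len(q),q.mean(0).round(4) if len(q) else '', np.percentile(q[:,2],90) if len(q) else '')
cv2.imwrite('pics/t%sz.png'%n,cv2.resize(im[130:230,350:460],None,fx=6,fy=6,interpolation=2))
cv2.imwrite('pics/s%sz.png'%n,cv2.resize(ims[75:195,300:440],None,fx=5,fy=5,interpolation=2))
E
python3 bar.py 13
```

```text
t 14.7 pos [ 0.5494 -0.1708  0.1529] xang 0.02 shift [-59.4 -32.1  -4.1] spin 0.0 F [ 0.2  0.1 -5.9] w 0.023 q7 0.09
expected bar [ 0.6394 -0.1738  0.2409]
bar pts 51 [ 0.6428 -0.1746  0.2386] 0.2461408545685555
```

View pics/t13z.png

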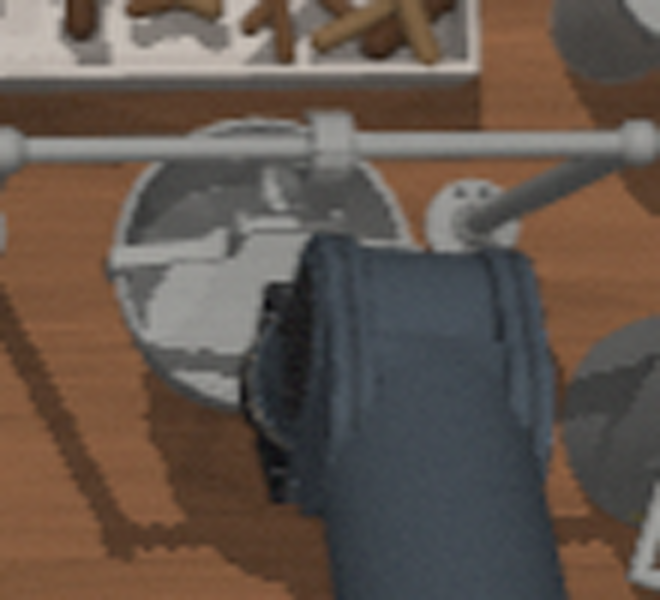

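View pics/s13z.png

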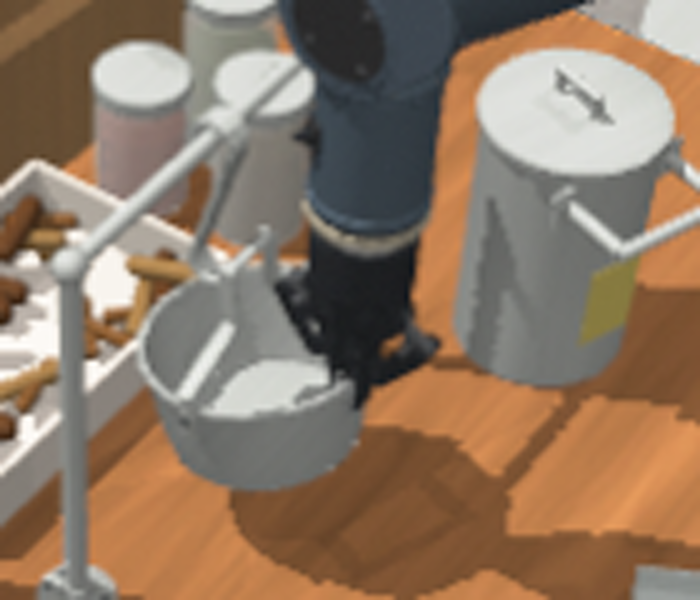

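>>> send_rows(steps=[-1,8,0,0,0,-1,16,0,0,0,-1,23,0,0,0,-1,27,0,0,0,-1,27,0,0,0])

```text
clock: 15.42
eef_pos: [0.5767, -0.1709, 0.1531]
tcp_rot: [0.707, -0.707, -0.0, 0.0]
contact_force: [-0.8, -0.4, -5.0]
grip_width: 0.024
```

```bash
python3 bar.py 14
```

```text
t 15.43 pos [ 0.5767 -0.1709  0.1531] xang 0.01 shift [-86.7 -31.8  -4. ] spin 0.0 F [-0.8 -0.4 -5. ] w 0.024 q7 0.08
expected bar [ 0.6667 -0.1739  0.2411]
bar pts 30 [ 0.665  -0.1675  0.2408] 0.24612487666011643
```

View pics/t14z.png

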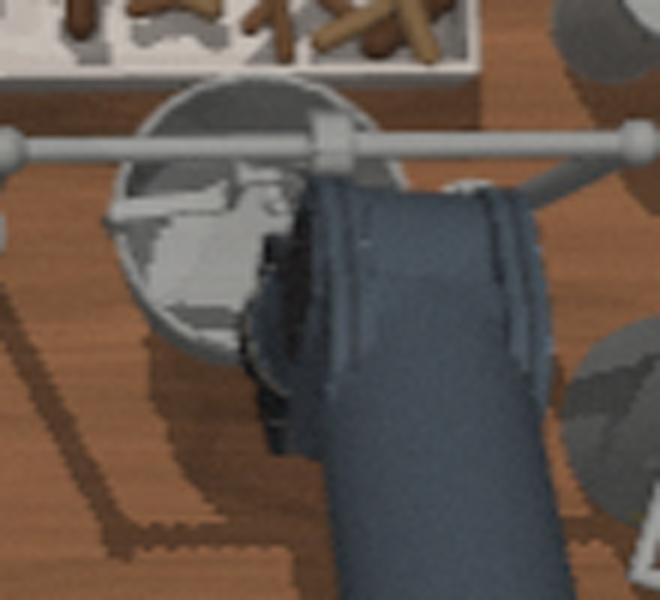

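View pics/s14z.png

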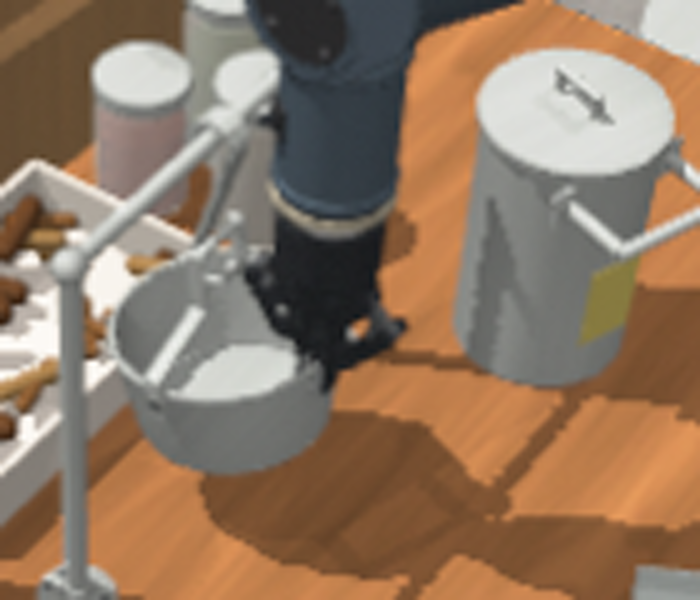

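>>> send_rows(steps=[-1,1,10,0,0,-1,1,20,0,0,-1,1,28,0,0,-1,1,33,0,0,-1,1,33,0,0])

```text
clock: 16.15
eef_pos: [0.5794, -0.1712, 0.1214]
tcp_rot: [-0.707, 0.707, 0.002, 0.002]
contact_force: [0.5, -0.8, 2.9]
grip_width: 0.022
```

```bash
python3 bar.py 15
```

```text
t 16.15 pos [ 0.5794 -0.1712  0.1214] xang 0.0 shift [-89.2 -64.   -3.8] spin 0.0 F [ 0.5 -0.8  2.9] w 0.022 q7 0.07
expected bar [ 0.6694 -0.1742  0.2094]
bar pts 49 [ 0.6681 -0.171   0.2111] 0.2167696550679407
```

View pics/t15z.png

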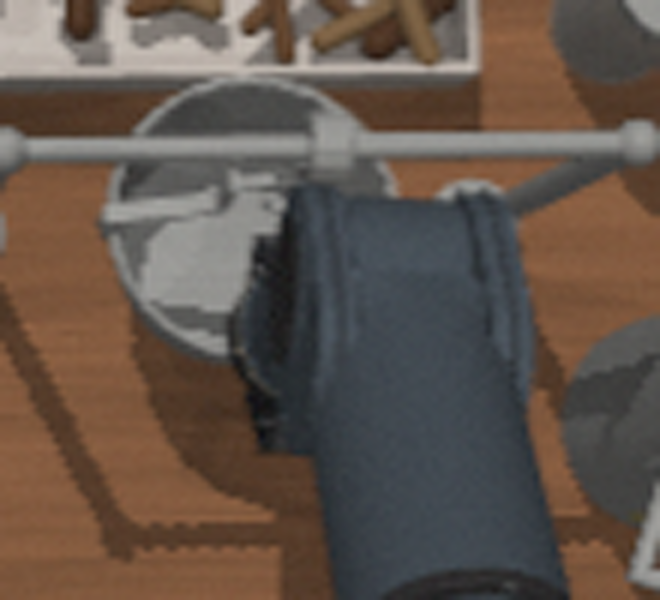

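View pics/s15z.png

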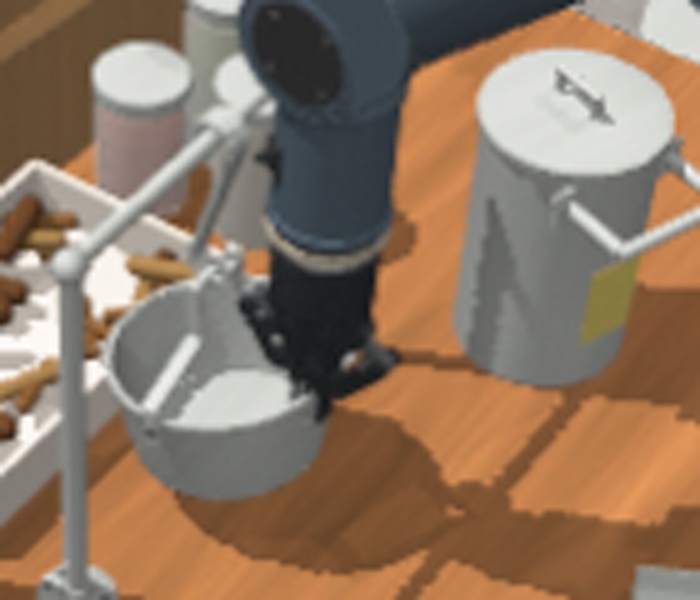

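>>> send_rows(steps=[-0.85,0,0,0,0,-0.7,0,0,0,0,-0.5,0,0,0,0,-0.4,0,0,0,0,-0.4,0,0,0,0])

```text
clock: 16.88
eef_pos: [0.5775, -0.171, 0.1202]
tcp_rot: [0.707, -0.707, -0.0, 0.0]
contact_force: [-0.3, 1.8, -0.1]
grip_width: 0.299
```

>>> send_rows(steps=[-0.4,0,-20,0,0,-0.4,0,-45,0,0,-0.4,-5,-80,0,0,-0.4,-50,-110,0,0,-0.4,-80,-140,0,0])

```text
clock: 17.5
eef_pos: [0.4957, -0.1711, 0.261]
tcp_rot: [-0.707, 0.707, -0.0, -0.0]
contact_force: [0.6, 0.2, 1.5]
grip_width: 0.304
```

```bash
python3 bar.py 16
```

```text
t 17.5 pos [ 0.4957 -0.1711  0.261 ] xang -0.01 shift [-5.6 76.1 -3.9] spin -0.0 F [0.6 0.2 1.5] w 0.304 q7 0.15
expected bar [ 0.5857 -0.1741  0.349 ]
bar pts 0
```

View pics/t16z.png

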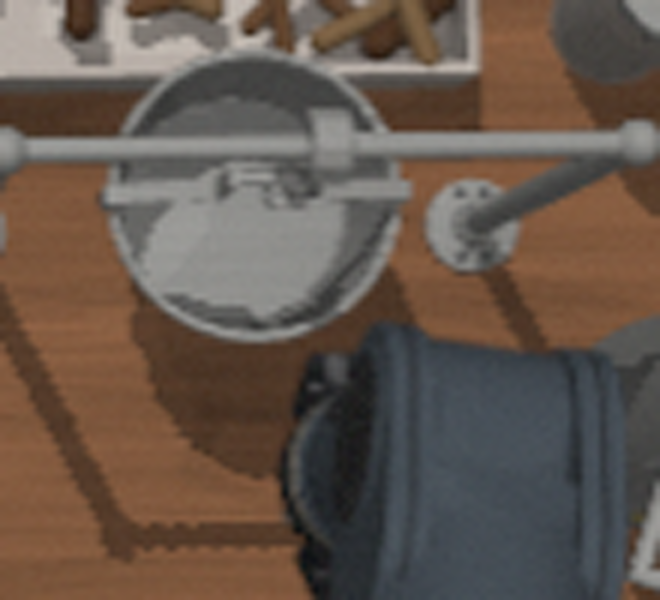

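View pics/s16z.png

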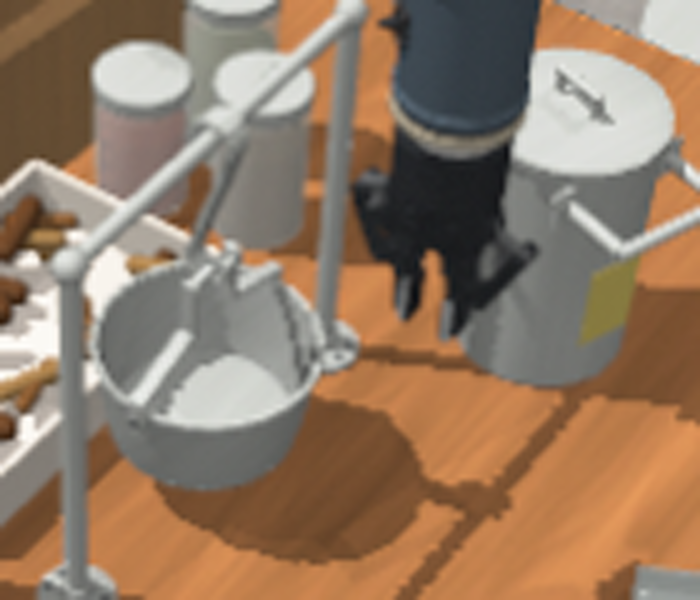

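```bash
python3 - <<'E'
from h import *
m=manip.camera_model('wrist')
import glob
s,im,d=snap('wrist')
r,_=rays('wrist',[(0,0)])
v,u=np.mgrid[0:400,0:640];uv=np.c_[u.ravel(),v.ravel()]
rr,_=rays('wrist',uv);p=(rr*d.ravel()[:,None])@m['mount'][:3,:3].T+m['mount'][:3,3]
k=(abs(p[:,2])<.02)&(abs(p[:,0])<.06)&(abs(p[:,1])<.04);q=p[k]
for x0 in np.arange(-.05,.05,.005):
    t=q[(q[:,0]>x0)&(q[:,0]<x0+.005)]
    if len(t)>3: print(round(x0*1000),len(t),'ymax',(t[:,1].max()*1000).round(1),'z',(t[:,2].min()*1000).round(1),(t[:,2].max()*1000).round(1))
print(s['grip_width'])
go(.5247,.2684,.2,67.5); go(.5247,.2684,.2,-112.5)
E
```

```text
-45 16 ymax -37.2 z 12.0 12.8
-40 35 ymax -35.9 z 11.4 12.9
-35 80 ymax -33.6 z 6.1 12.3
-30 124 ymax -1.9 z 6.3 12.6
-25 365 ymax 1.7 z 6.3 14.2
-20 432 ymax 3.8 z 8.9 14.2
-15 788 ymax 8.2 z -11.0 12.7
10 720 ymax 8.5 z -11.1 12.9
15 494 ymax 4.3 z -9.6 14.7
20 329 ymax 1.5 z 6.4 14.6
25 154 ymax -0.0 z 6.1 12.8
30 96 ymax -32.9 z 6.2 12.6
35 35 ymax -34.6 z 6.7 13.3
40 20 ymax -36.0 z 11.4 13.0
0.3033425144761703
t 17.65 pos [ 0.4972 -0.1715  0.262 ] xang -0.06 shift [ 26.8  61.5 440. ] spin -1.179 F [ 0.3 -0.3 -0.4] w 0.298 q7 0.15
t 17.65 pos [ 0.4972 -0.1715  0.262 ] xang -0.06 shift [ 26.8  61.5 440. ] spin 1.962 F [ 0.3 -0.3 -0.4] w 0.298 q7 0.15
```

>>> send_rows(steps=[0.5,3,0,50,-0.15,1,6,0,105,-0.3,1,9,0,160,-0.45,1,12,0,215,-0.6,1,15,0,270,-0.75])

```text
clock: 18.27
eef_pos: [0.5128, 0.1012, 0.2593]
tcp_rot: [0.658, -0.657, -0.26, 0.261]
contact_force: [1.2, -0.5, 0.5]
grip_width: 1.0
```

```bash
python3 -c "
from h import *
go(.5247,.2684,.2,67.5)"
```

```text
t 18.27 pos [0.5128 0.1012 0.2593] xang 43.27 shift [123.2  59.4 113.5] spin -0.423 F [ 1.2 -0.5  0.5] w 1.0 q7 0.27
```

>>> send_rows(steps=[1,35,15,32,-0.15,1,70,30,64,-0.3,1,105,45,96,-0.423,1,123,59,113,-0.423,1,123,59,113,-0.423])

```text
clock: 18.9
eef_pos: [0.5244, 0.2681, 0.1989]
tcp_rot: [0.589, -0.587, -0.391, 0.393]
contact_force: [0.3, -0.7, -0.7]
grip_width: 1.005
```

>>> send_rows(steps=[1,0,0,0,0])

```text
clock: 19.02
eef_pos: [0.5256, 0.265, 0.2006]
tcp_rot: [0.589, -0.589, -0.391, 0.392]
contact_force: [-0.3, 0.4, 0.3]
grip_width: 1.001
```

```bash
cat > lids.py <<'E'
from h import *
import sys
n=sys.argv[1]
go(.5247,.2684,.2,67.5)
s,im,d=snap('wrist','w'+n);c=cloud('wrist',d,s)
def find(cam,im,c,s,R=.2):
    X,Y,Z=c[...,0],c[...,1],c[...,2]
    m=((Z>.06)&(Z<.14)&(np.hypot(X-.4877,Y-.1772)<.185)&(im.min(2)>110)).astype(np.uint8)
    for nm,lo,hi,z in (('lid',.060,.076,.068),('jar',.113,.13,.122)):
        mm=(m>0)&(Z>lo)&(Z<hi)
        k,l,st,_=cv2.connectedComponentsWithStats(mm.astype(np.uint8))
        for i in range(1,k):
            if st[i,4]<20: continue
            P=plane(cam,np.argwhere(l==i)[:,::-1],z,s)[:,:2]
            (x,y),r=cv2.minEnclosingCircle(P.astype(np.float32))
            print(cam,nm,'mean',P.mean(0).round(4),'enc',round(x,4),round(y,4),'r',round(r,4),st[i,4],'R',np.hypot(x-.4877,y-.1772).round(3),'ang',np.degrees(np.arctan2(y-.1772,x-.4877)).round(0))
find('wrist',im,c,s)
st,it,dt=snap('top','t'+n); find('top',it,cloud('top',dt),st)
m=manip.camera_model('wrist');v,u=np.mgrid[0:400,0:640];uv=np.c_[u.ravel(),v.ravel()]
rr,_=rays('wrist',uv);p=(rr*d.ravel()[:,None])@m['mount'][:3,:3].T+m['mount'][:3,3]
k=(abs(p[:,2])<.02)&(abs(p[:,0])<.07)&(abs(p[:,1])<.04);q=p[k]
if len(q): print('fingertip y',q[:,1].max()*1000)
E
python3 lids.py 17
```

```text
t 19.02 pos [0.5256 0.265  0.2006] xang 67.18 shift [2.8 0.6 2.2] spin -0.006 F [-0.3  0.4  0.3] w 1.001 q7 0.31
wrist lid mean [0.3932 0.1959] enc 0.3947 0.1957 r 0.0308 3422 R 0.095 ang 169.0
wrist lid mean [0.5243 0.2721] enc 0.5248 0.2719 r 0.03 2667 R 0.102 ang 69.0
wrist lid mean [0.5028 0.1839] enc 0.5045 0.1841 r 0.0078 35 R 0.018 ang 22.0
wrist lid mean [0.4999 0.0849] enc 0.5006 0.0844 r 0.0318 2266 R 0.094 ang -82.0
wrist lid mean [0.5691 0.2228] enc 0.583 0.2139 r 0.0273 287 R 0.102 ang 21.0
wrist jar mean [0.4412 0.2713] enc 0.4416 0.271 r 0.0297 5133 R 0.105 ang 116.0
wrist jar mean [0.5838 0.2116] enc 0.5845 0.2119 r 0.0317 3021 R 0.103 ang 20.0
top lid mean [0.4999 0.0767] enc 0.4995 0.0772 r 0.0294 190 R 0.101 ang -83.0
top jar mean [0.5857 0.2052] enc 0.5858 0.2049 r 0.029 206 R 0.102 ang 16.0
top jar mean [0.4236 0.2814] enc 0.4255 0.2788 r 0.0189 32 R 0.119 ang 121.0
fingertip y -4.358540355850788
```

View pics/w17.png

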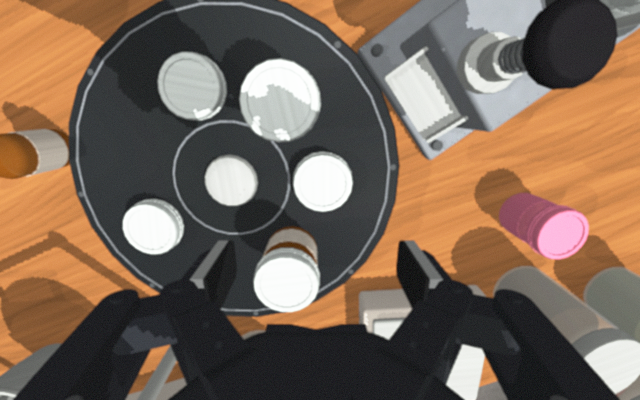

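View pics/t17.png

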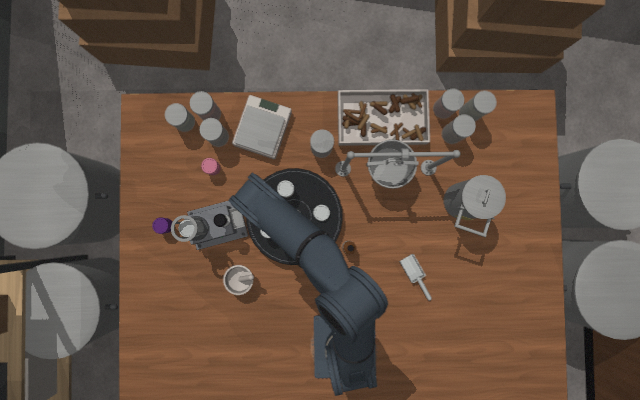

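>>> send_rows(steps=[1,3,0,2,-0.006,1,3,0,2,-0.006])

```text
clock: 19.38
eef_pos: [0.5249, 0.269, 0.2017]
tcp_rot: [0.588, -0.588, -0.393, 0.393]
contact_force: [-0.2, 0.2, -0.7]
grip_width: 1.002
```

```bash
python3 lids.py 18 | grep -v top; python3 -c "
from h import *
go(.525,.270,.054,67.5)"
```

```text
t 19.38 pos [0.5249 0.269  0.2017] xang 67.54 shift [-0.7  1.7 -0.1] spin 0.001 F [-0.2  0.2 -0.7] w 1.002 q7 0.31
wrist lid mean [0.3933 0.196 ] enc 0.3941 0.1959 r 0.0306 3395 R 0.095 ang 169.0
wrist lid mean [0.5244 0.2722] enc 0.525 0.272 r 0.0299 2636 R 0.102 ang 69.0
wrist lid mean [0.5   0.085] enc 0.5003 0.0845 r 0.0319 2239 R 0.094 ang -82.0
wrist lid mean [0.5692 0.2228] enc 0.5819 0.2146 r 0.0268 286 R 0.101 ang 22.0
wrist jar mean [0.4412 0.2714] enc 0.442 0.271 r 0.0297 5069 R 0.104 ang 116.0
wrist jar mean [0.5837 0.2117] enc 0.584 0.2113 r 0.0319 2991 R 0.102 ang 20.0
fingertip y -4.185177556788017
t 19.48 pos [0.5249 0.2689 0.2015] xang 67.54 shift [  1.1 147.5   0.4] spin 0.001 F [ 0.6 -0.4  0.1] w 0.998 q7 0.31
```

>>> send_rows(steps=[1,2.5,40,0.5,0,1,2.5,80,0.5,0,1,2.5,115,0.5,0,1,2.5,135,0.5,0,1,2.5,143,0.5,0])

```text
clock: 20.1
eef_pos: [0.5248, 0.2712, 0.0572]
tcp_rot: [0.588, -0.588, -0.393, 0.394]
contact_force: [-0.3, 0.5, -0.1]
grip_width: 0.998
```

>>> send_rows(steps=[1,0,0,0,0,0.6,0,0,0,0,0.4,0,0,0,0,0.2,0,0,0,0,0.2,0,0,0,0], grip_force=30)

```text
clock: 20.72
eef_pos: [0.5259, 0.2718, 0.0596]
tcp_rot: [-0.588, 0.588, 0.394, -0.392]
contact_force: [-1.2, -0.9, 6.8]
grip_width: 0.682
```

```bash
python3 lids.py 19
```

```text
t 20.73 pos [0.5259 0.2718 0.0596] xang 67.53 shift [  -3.4 -140.4   -0.4] spin 0.001 F [-1.2 -0.9  6.8] w 0.682 q7 0.19
wrist lid mean [0.3927 0.196 ] enc 0.3928 0.1968 r 0.0305 9523 R 0.097 ang 168.0
wrist lid mean [0.5231 0.2732] enc 0.524 0.273 r 0.0305 9109 R 0.102 ang 69.0
wrist lid mean [0.5034 0.0954] enc 0.5023 0.0897 r 0.0344 4376 R 0.089 ang -81.0
wrist jar mean [0.4426 0.2722] enc 0.4423 0.2719 r 0.0293 38713 R 0.105 ang 116.0
top lid mean [0.5004 0.0759] enc 0.499 0.0772 r 0.0296 189 R 0.101 ang -84.0
top lid mean [0.3741 0.2036] enc 0.376 0.2025 r 0.0182 27 R 0.115 ang 167.0
top jar mean [0.5855 0.2052] enc 0.5855 0.2046 r 0.0294 207 R 0.102 ang 16.0
top jar mean [0.4308 0.2757] enc 0.436 0.2717 r 0.0266 98 R 0.108 ang 119.0
fingertip y 12.35017097376645
```

View pics/w19.png

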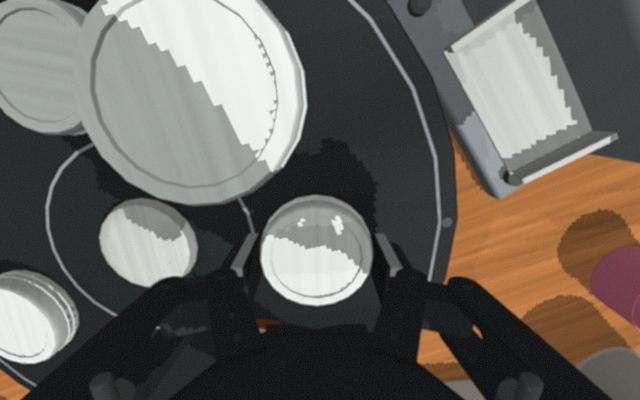

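>>> send_rows(steps=[0.0,0,-3,0,0,0.0,0,-10,0,0,0.0,0,-30,0,0,0.0,0,-60,0,0,0.0,0,-100,0,0], grip_force=40)

```text
clock: 21.45
eef_pos: [0.5247, 0.2712, 0.159]
tcp_rot: [0.588, -0.588, -0.393, 0.394]
contact_force: [-0.3, 0.4, -0.6]
grip_width: 0.68
```

```bash
python3 - <<'E'
from h import *
go(.6,-.17,.25,90)
s,im,d=snap('wrist','w20'); 
s,im,d=snap('top');c=cloud('top',d)
P=c.reshape(-1,3)
D=np.hypot(P[:,0]-.67,P[:,1]+.172)
q=P[(D<.1)&(P[:,2]>.12)&(P[:,2]<.145)&(D>.07)]
A=np.c_[2*q[:,:2],np.ones(len(q))];x=np.linalg.lstsq(A,(q[:,:2]**2).sum(1),rcond=None)[0];print('rim',x[:2],np.sqrt(x[2]+x[0]**2+x[1]**2),len(q),q[:,2].mean())
for a in range(-180,180,30):
    t=np.degrees(np.arctan2(q[:,1]-x[1],q[:,0]-x[0]));k=abs(t-a)<10
    if k.sum(): print(a,k.sum(),q[k,2].mean().round(4))
E
```

```text
t 21.45 pos [0.5247 0.2712 0.159 ] xang 67.56 shift [-379.2  -90.8 -237.8] spin -0.392 F [-0.3  0.4 -0.6] w 0.68 q7 0.28
rim [ 0.66812526 -0.17417773] 0.08326694141328242 312 0.13281253824353603
-180 8 0.1325
-150 19 0.1352
-120 20 0.1305
-90 17 0.1332
-60 12 0.1303
-30 20 0.1321
0 27 0.1319
30 18 0.132
60 9 0.1326
90 18 0.1341
120 15 0.1346
150 14 0.1347
```

View pics/w20.png

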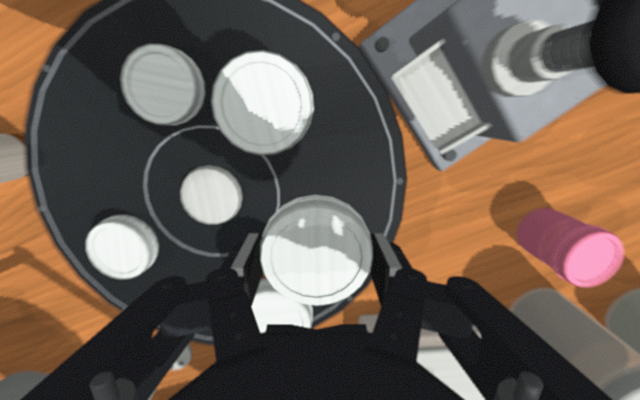

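```bash
python3 - <<'E'
from h import *
go(.545,-.172,.20,90)
E
```

```text
t 21.55 pos [0.5269 0.2731 0.1627] xang 67.55 shift [-404.2  -38.8 -186.9] spin -0.392 F [-0.2  0.7  0.5] w 0.685 q7 0.28
```

>>> send_rows(steps=[0.0,-40,-38,-18,-0.08,0.0,-90,-38,-41,-0.16,0.0,-145,-38,-67,-0.24,0.0,-200,-38,-92,-0.32,0.0,-255,-38,-118,-0.392])

```text
clock: 22.18
eef_pos: [0.5366, -0.0111, 0.1963]
tcp_rot: [0.499, -0.499, -0.501, 0.501]
contact_force: [0.9, -0.3, -0.4]
grip_width: 0.684
```

```bash
python3 - <<'E'
from h import *
go(.545,-.172,.20,90)
E
```

```text
t 22.18 pos [ 0.5366 -0.0111  0.1963] xang 90.17 shift [-160.9   -3.7   -7.9] spin 0.003 F [ 0.9 -0.3 -0.4] w 0.684 q7 1.13
```

>>> send_rows(steps=[0.0,-50,-4,-8,0,0.0,-100,-4,-8,0,0.0,-145,-4,-8,0,0.0,-161,-4,-8,0,0.0,-161,-4,-8,0])

```text
clock: 22.8
eef_pos: [0.5447, -0.1708, 0.2]
tcp_rot: [0.501, -0.5, -0.5, 0.5]
contact_force: [0.6, 0.2, -0.1]
grip_width: 0.677
```

```bash
python3 - <<'E'
from h import *
go(.605,-.173,.149,90)
s,im,d=snap('wrist','w21');
s,im,d=snap('side','s21');cv2.imwrite('pics/s21z.png',cv2.resize(im[75:195,300:440],None,fx=5,fy=5,interpolation=2))
E
```

```text
t 22.8 pos [ 0.5447 -0.1708  0.2   ] xang 89.91 shift [ -2.1  50.9 -60.4] spin -0.002 F [ 0.6  0.2 -0.1] w 0.677 q7 1.42
```

View pics/s21z.png

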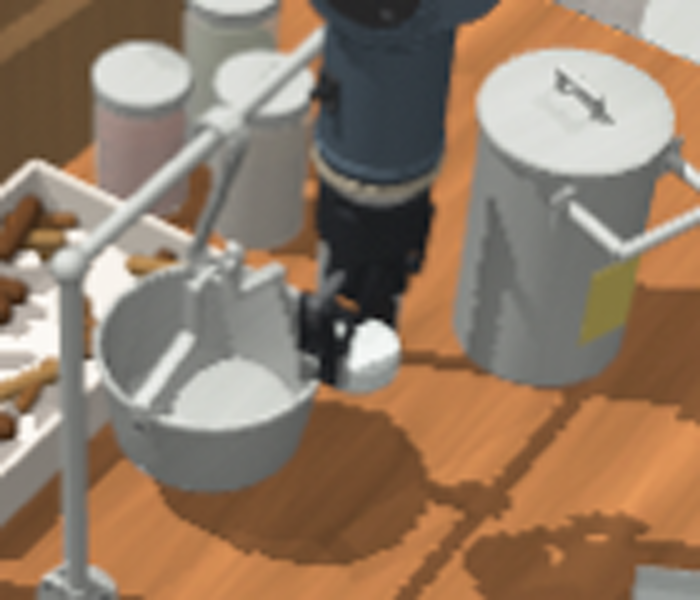

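View pics/w21.png

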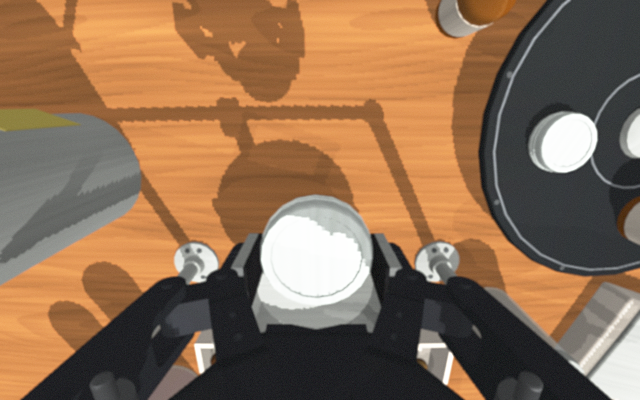

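>>> send_rows(steps=[0.0,-2,0,-20,0,0.0,-2,10,-40,0,0.0,-2,20,-52,0,0.0,-2,30,-58,0,0.0,-2,30,-58,0])

```text
clock: 23.52
eef_pos: [0.6024, -0.1716, 0.1692]
tcp_rot: [0.5, -0.499, -0.5, 0.501]
contact_force: [0.0, -0.6, -0.6]
grip_width: 0.68
```

```bash
python3 - <<'E'
from h import *
go(.605,-.173,.149,90)
s,im,d=snap('wrist','w22');
s,im,d=snap('side','s22');cv2.imwrite('pics/s22z.png',cv2.resize(im[75:195,300:440],None,fx=5,fy=5,interpolation=2))
s,im,d=snap('top','t22');cv2.imwrite('pics/t22z.png',cv2.resize(im[130:230,350:460],None,fx=6,fy=6,interpolation=2))
E
```

```text
t 23.52 pos [ 0.6024 -0.1716  0.1692] xang 90.06 shift [-1.5 20.2 -2.6] spin 0.001 F [ 0.  -0.6 -0.6] w 0.68 q7 1.39
```

View pics/s22z.png

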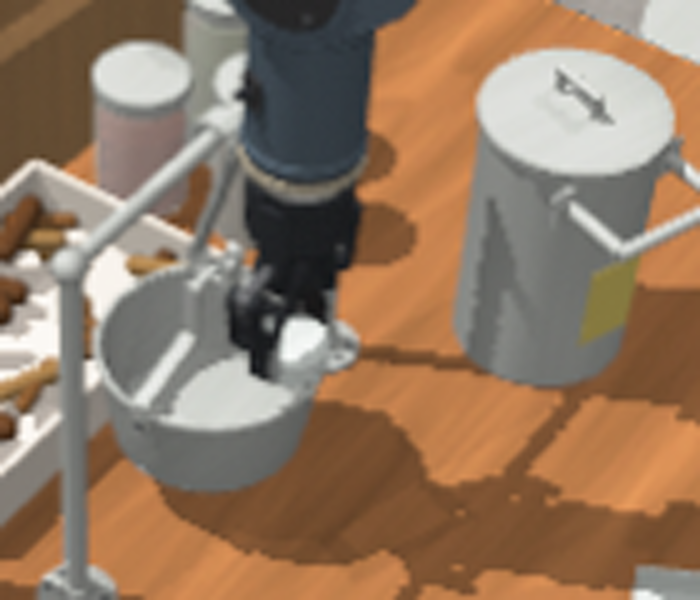

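View pics/t22z.png

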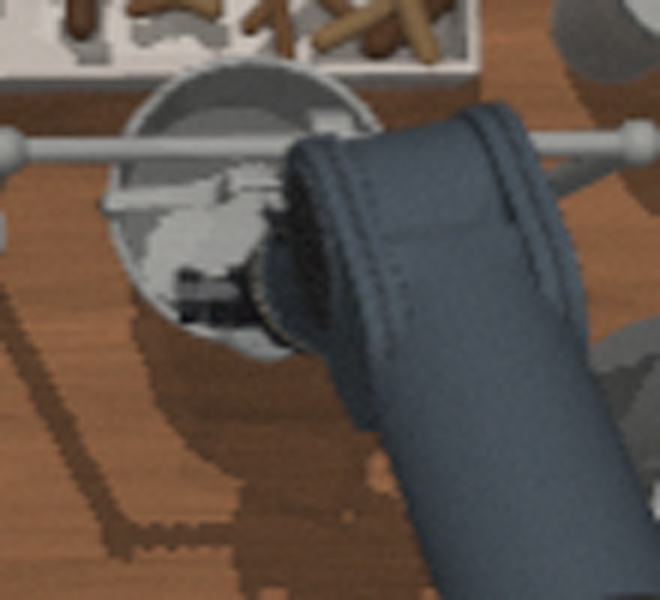

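View pics/w22.png

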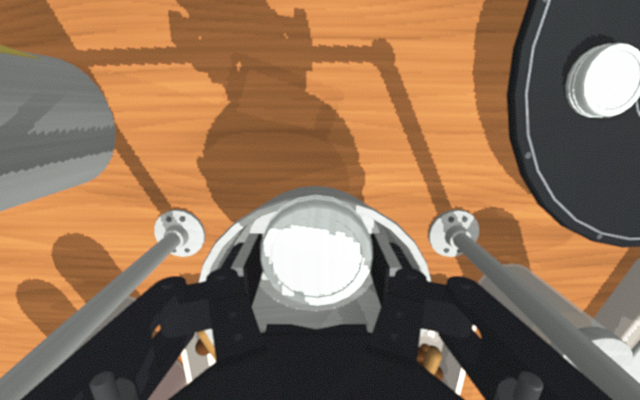

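```bash
python3 - <<'E'
from h import *
s,im,d=snap('side');c=cloud('side',d)
for (u,v) in [(300,10),(300,20),(260,20),(360,20),(400,5),(300,40),(300,80),(300,150),(300,190),(300,215),(245,225),(360,225),(260,120),(360,100)]:
    U,V=300+u//5,75+v//5;print((u,v),c[V,U].round(3))
E
```

```text
(300, 10) [ 0.581 -0.121  0.509]
(300, 20) [ 0.581 -0.122  0.501]
(260, 20) [ 0.609 -0.121  0.489]
(360, 20) [ 0.546 -0.133  0.511]
(400, 5) [ 0.522 -0.137  0.529]
(300, 40) [ 0.582 -0.125  0.484]
(300, 80) [ 0.585 -0.133  0.446]
(300, 150) [ 0.584 -0.138  0.386]
(300, 190) [ 0.582 -0.138  0.354]
(300, 215) [ 0.583 -0.142  0.328]
(245, 225) [ 0.788 -0.395  0.026]
(360, 225) [ 0.724 -0.476  0.003]
(260, 120) [ 0.615 -0.137  0.396]
(360, 100) [ 0.564 -0.173  0.414]
```

>>> send_rows(steps=[0.0,0,8,-2,0,0.0,0,16,-3,0,0.0,0,21,-3,0,0.0,0,21,-3,0])

```text
clock: 24.22
eef_pos: [0.6056, -0.1722, 0.1486]
tcp_rot: [0.5, -0.5, -0.5, 0.5]
contact_force: [-0.8, -0.5, -0.2]
grip_width: 0.682
```

```bash
python3 - <<'E'
from h import *
go(.605,-.173,.149,90)
s,im,d=snap('wrist','w23');
E
```

```text
t 24.23 pos [ 0.6056 -0.1722  0.1486] xang 90.02 shift [-0.8 -0.4  0.6] spin 0.0 F [-0.8 -0.5 -0.2] w 0.682 q7 1.38
```

View pics/w23.png

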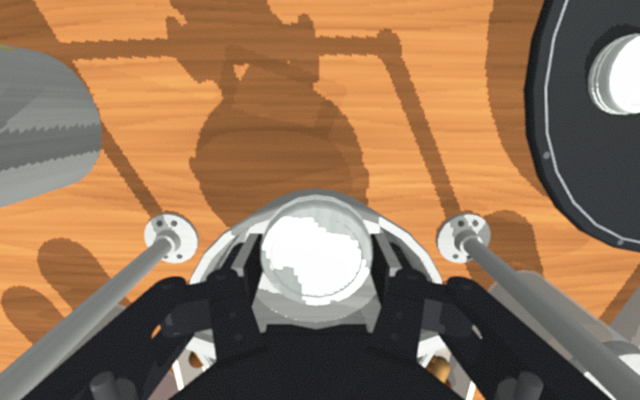

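>>> send_rows(steps=[0.8,0,0,0,0,0.8,0,0,0,0,0.8,0,0,0,0])

```text
clock: 24.65
eef_pos: [0.6061, -0.1722, 0.1495]
tcp_rot: [-0.5, 0.5, 0.5, -0.5]
contact_force: [-0.0, 0.1, -0.6]
grip_width: 0.904
```

```bash
python3 - <<'E'
from h import *
go(.605,-.173,.149,90)
s,im,d=snap('wrist','w24');
E
```

```text
t 24.65 pos [ 0.6061 -0.1722  0.1495] xang 90.01 shift [-0.8  0.5  1.1] spin 0.0 F [-0.   0.1 -0.6] w 0.904 q7 1.38
```

View pics/w24.png

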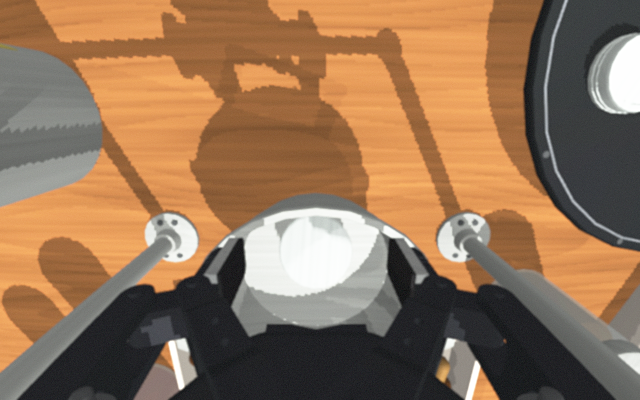

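>>> send_rows(steps=[0.8,0,-15,3,0,0.8,0,-35,20,0,0.8,0,-50,60,0,1,40,-60,95,0,1,95,-60,100,0])

```text
clock: 25.32
eef_pos: [0.5043, -0.0781, 0.211]
tcp_rot: [-0.5, 0.502, 0.499, -0.499]
contact_force: [1.2, 1.1, 0.4]
grip_width: 0.997
```

```bash
python3 -c "
from h import *
go(.500,.08,.18,96)"
```

```text
t 25.32 pos [ 0.5043 -0.0781  0.211 ] xang 89.78 shift [158.1  30.7   5. ] spin -0.109 F [1.2 1.1 0.4] w 0.997 q7 1.27
```

>>> send_rows(steps=[1,50,5,2,-0.05,1,100,20,5,-0.109,1,150,30,5,-0.109,1,158,30,5,-0.109,1,158,30,5,-0.109])

```text
clock: 25.95
eef_pos: [0.5011, 0.0811, 0.18]
tcp_rot: [-0.471, 0.472, 0.527, -0.527]
contact_force: [0.1, 0.2, -0.1]
grip_width: 0.997
```

>>> send_rows(steps=[1,0,0,0,0,1,0,0,0,0])

```text
clock: 26.2
eef_pos: [0.5012, 0.0794, 0.1795]
tcp_rot: [0.472, -0.473, -0.526, 0.526]
contact_force: [-0.0, -0.8, -0.6]
grip_width: 1.002
```

```bash
python3 lids.py 25
```

```text
t 26.2 pos [0.5012 0.0794 0.1795] xang 96.13 shift [185.4 -20.6 -43.6] spin 0.5 F [-0.  -0.8 -0.6] w 1.002 q7 1.01
wrist lid mean [0.3928 0.1914] enc 0.3932 0.1914 r 0.0307 4059 R 0.096 ang 171.0
wrist lid mean [0.4391 0.2484] enc 0.4419 0.2646 r 0.0272 522 R 0.099 ang 118.0
wrist lid mean [0.4992 0.0801] enc 0.4998 0.08 r 0.03 3059 R 0.098 ang -83.0
wrist lid mean [0.5617 0.2166] enc 0.5623 0.2178 r 0.0102 42 R 0.085 ang 29.0
wrist jar mean [0.4409 0.2651] enc 0.442 0.2655 r 0.033 5159 R 0.099 ang 117.0
top lid mean [0.4893 0.1805] enc 0.4885 0.1778 r 0.025 59 R 0.001 ang 37.0
top lid mean [0.3912 0.19  ] enc 0.3913 0.1896 r 0.0293 190 R 0.097 ang 173.0
top jar mean [0.5859 0.2053] enc 0.5856 0.2051 r 0.0293 205 R 0.102 ang 16.0
top jar mean [0.4403 0.2662] enc 0.4408 0.2668 r 0.0294 210 R 0.101 ang 118.0
fingertip y -3.8972260776491687
```

View pics/w25.png

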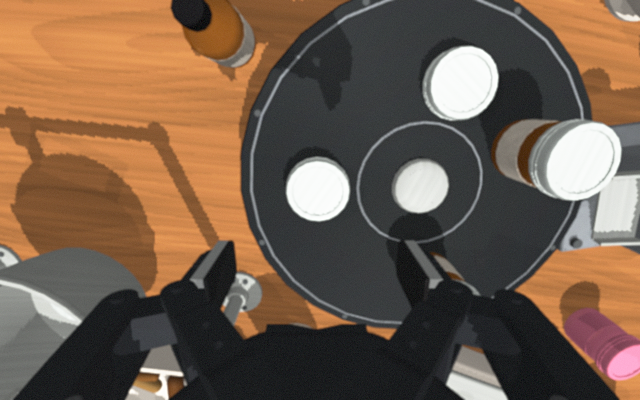

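>>> send_rows(steps=[1,1,40,5,0,1,1,75,5,0,1,1,100,5,0,1,1,113,5,0,1,1,118,5,0])

```text
clock: 26.92
eef_pos: [0.4959, 0.0811, 0.061]
tcp_rot: [0.472, -0.472, -0.526, 0.527]
contact_force: [0.7, 0.5, -0.8]
grip_width: 1.0
```

>>> send_rows(steps=[1,0,0,0,0,0.6,0,0,0,0,0.3,0,0,0,0,0.0,0,0,0,0,0.0,0,0,0,0])

```text
clock: 27.55
eef_pos: [0.4967, 0.0813, 0.0624]
tcp_rot: [-0.471, 0.473, 0.527, -0.526]
contact_force: [-0.3, -0.7, 7.6]
grip_width: 0.684
```

>>> send_rows(steps=[0.0,0,0,0,0,0.0,0,-8,0,0,0.0,0,-30,0,0,0.0,0,-70,0,0.05,0.0,0,-120,0,0.107])

```text
clock: 28.18
eef_pos: [0.4951, 0.0812, 0.1825]
tcp_rot: [0.5, -0.499, -0.5, 0.501]
contact_force: [0.7, 0.2, -0.7]
grip_width: 0.678
```

```bash
python3 -c "
from h import *
snap('wrist','w26')
go(.545,-.172,.19,90)"
```

```text
t 28.23 pos [0.4976 0.0828 0.1887] xang 89.92 shift [-254.8   -1.5  -47.8] spin -0.001 F [2.4 2.1 5.4] w 0.682 q7 0.92
```

View pics/w26.png

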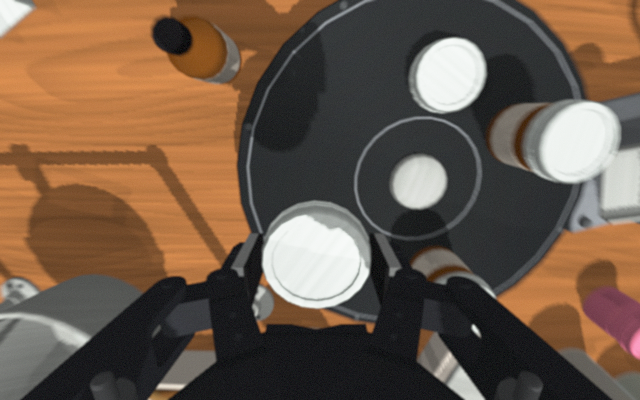

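>>> send_rows(steps=[0.0,-50,-3,-5,0,0.0,-105,-3,-15,0,0.0,-160,-3,-30,0,0.0,-215,-3,-40,0,0.0,-255,-3,-48,0])

```text
clock: 28.85
eef_pos: [0.5442, -0.1765, 0.1847]
tcp_rot: [0.5, -0.5, -0.5, 0.5]
contact_force: [0.5, -0.2, -0.3]
grip_width: 0.681
```

>>> send_rows(steps=[0.0,0,0,0,0,0.0,0,0,-10,0,0.0,0,0,-10,0])

```text
clock: 29.22
eef_pos: [0.5554, -0.1719, 0.1847]
tcp_rot: [-0.499, 0.499, 0.502, -0.501]
contact_force: [0.1, 0.2, -1.2]
grip_width: 0.682
```

```bash
python3 -c "
from h import *
go(.605,-.172,.152,90)"
```

```text
t 29.23 pos [ 0.5554 -0.1719  0.1847] xang 90.26 shift [ -0.4  32.8 -49.5] spin 0.005 F [ 0.1  0.2 -1.2] w 0.682 q7 1.41
```

>>> send_rows(steps=[0.0,-0.5,0,-20,0.005,0.0,-0.5,10,-38,0.005,0.0,-0.5,22,-47,0.005,0.0,-0.5,33,-50,0.005,0.0,-0.5,33,-50,0.005])

```text
clock: 29.85
eef_pos: [0.6034, -0.1738, 0.1497]
tcp_rot: [0.501, -0.5, -0.499, 0.5]
contact_force: [0.5, -0.8, -0.6]
grip_width: 0.678
```

```bash
python3 -c "
from h import *
snap('wrist','w27')
go(.605,-.172,.152,90)"
```

```text
t 29.9 pos [ 0.6037 -0.1739  0.1505] xang 89.85 shift [ 2.  -1.5 -1.3] spin -0.003 F [-0.6  0.5 -0.8] w 0.68 q7 1.37
```

View pics/w27.png

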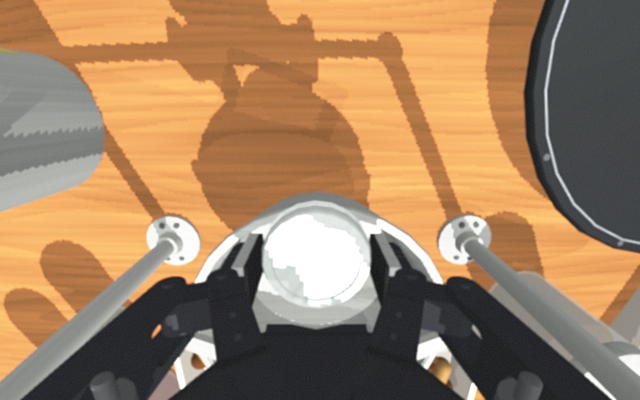

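Lid sits inside the rim in view (centre about 315,255). Release.

>>> send_rows(steps=[0.8,0,0,-2,0,0.8,0,0,-2,0,0.8,0,0,-2,0])

```text
clock: 30.28
eef_pos: [0.6064, -0.1741, 0.1517]
tcp_rot: [-0.501, 0.501, 0.499, -0.499]
contact_force: [-1.6, -0.9, -0.3]
grip_width: 0.902
```

```bash
python3 -c "
from h import *
snap('wrist','w28')
go(.605,-.172,.152,90)"
```

```text
t 30.32 pos [ 0.6064 -0.1741  0.1516] xang 89.83 shift [ 2.1 -0.4  1.4] spin -0.003 F [-0.6 -0.9  0.9] w 0.897 q7 1.37
```

View pics/w28.png

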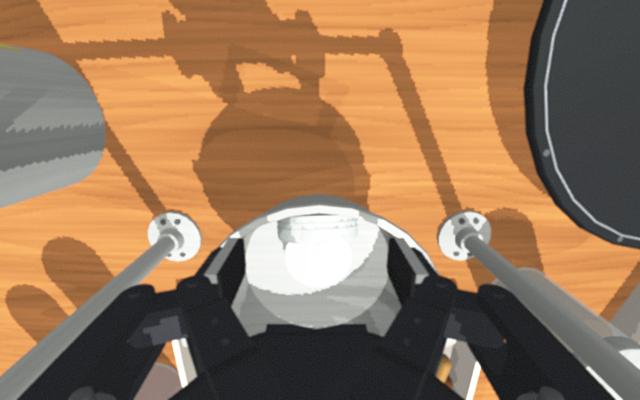

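>>> send_rows(steps=[0.8,0,-15,3,0,0.8,0,-35,20,0,0.8,0,-50,60,0,1,40,-60,95,0,1,95,-60,110,-0.1])

```text
clock: 30.95
eef_pos: [0.4954, -0.0792, 0.213]
tcp_rot: [0.475, -0.477, -0.523, 0.523]
contact_force: [1.6, 1.8, -0.2]
grip_width: 0.998
```

```bash
python3 -c "
from h import *
go(.400,.185,.18,147)"
```

```text
t 30.95 pos [ 0.4954 -0.0792  0.213 ] xang 95.46 shift [272.2  32.3  69.9] spin -0.9 F [ 1.6  1.8 -0.2] w 0.998 q7 1.36
```

>>> send_rows(steps=[1,50,0,12,-0.18,1,105,0,25,-0.36,1,160,10,40,-0.54,1,215,20,55,-0.72,1,272,30,70,-0.9])

```text
clock: 31.58
eef_pos: [0.4002, 0.1866, 0.1821]
tcp_rot: [-0.198, 0.199, 0.679, -0.679]
contact_force: [0.7, 0.3, -1.2]
grip_width: 0.998
```

>>> send_rows(steps=[1,0,0,0,0,1,0,0,0,0,1,0,0,0,0])

```text
clock: 31.95
eef_pos: [0.4012, 0.1839, 0.1816]
tcp_rot: [0.201, -0.201, -0.678, 0.678]
contact_force: [-0.8, 0.5, -0.0]
grip_width: 0.996
```

```bash
python3 lids.py 29
```

```text
t 31.95 pos [0.4012 0.1839 0.1816] xang 146.95 shift [ -57.4  -18.4 -138.2] spin 1.387 F [-0.8  0.5 -0. ] w 0.996 q7 1.47
wrist lid mean [0.3921 0.1916] enc 0.3925 0.192 r 0.03 2988 R 0.096 ang 171.0
wrist lid mean [0.482  0.1727] enc 0.4807 0.1721 r 0.0057 28 R 0.009 ang -144.0
wrist lid mean [0.4308 0.2502] enc 0.4382 0.2636 r 0.0275 391 R 0.1 ang 120.0
wrist lid mean [0.5794 0.1826] enc 0.5813 0.183 r 0.0139 89 R 0.094 ang 4.0
wrist jar mean [0.437  0.2612] enc 0.4387 0.2651 r 0.0306 2641 R 0.101 ang 119.0
wrist jar mean [0.5979 0.2243] enc 0.5981 0.2226 r 0.0149 352 R 0.119 ang 22.0
top lid mean [0.4931 0.176 ] enc 0.4879 0.1765 r 0.0234 49 R 0.001 ang -78.0
top jar mean [0.5853 0.2055] enc 0.5853 0.2052 r 0.0295 206 R 0.102 ang 16.0
top jar mean [0.441  0.2685] enc 0.4404 0.2668 r 0.0292 193 R 0.101 ang 118.0
fingertip y -3.971425023069519
```

View pics/w29.png

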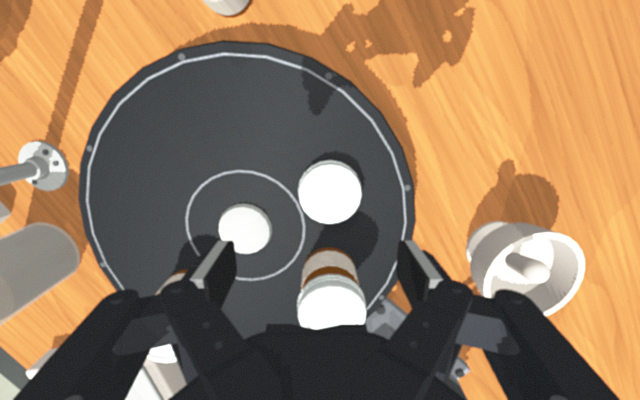

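>>> send_rows(steps=[1,12,40,2,0,1,12,75,2,0,1,12,100,2,0,1,12,115,2,0,1,12,120.5,2,0])

```text
clock: 32.67
eef_pos: [0.3895, 0.1893, 0.0602]
tcp_rot: [0.201, -0.2, -0.678, 0.678]
contact_force: [0.2, -0.3, -0.8]
grip_width: 1.003
```

```bash
python3 lids.py 30|head -5
```

```text
t 32.67 pos [0.3895 0.1893 0.0602] xang 147.05 shift [ -70.4 -140.  -139.7] spin 1.388 F [ 0.2 -0.3 -0.8] w 1.003 q7 1.16
wrist lid mean [0.3905 0.1905] enc 0.3917 0.1913 r 0.0305 8897 R 0.097 ang 172.0
wrist lid mean [0.4261 0.156 ] enc 0.4259 0.156 r 0.0041 67 R 0.065 ang -161.0
wrist lid mean [0.3445 0.2089] enc 0.3444 0.2088 r 0.0039 66 R 0.147 ang 168.0
wrist lid mean [0.5496 0.2106] enc 0.5504 0.2116 r 0.0022 21 R 0.071 ang 29.0
```

View pics/w30.png

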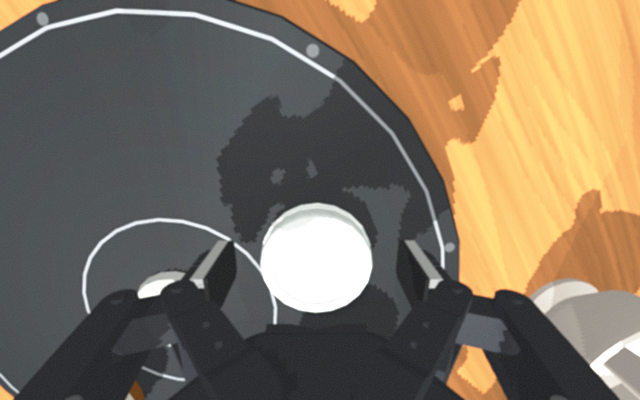

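>>> send_rows(steps=[0.6,0,0,0,0,0.3,0,0,0,0,0.0,0,0,0,0,0.0,0,0,0,0,0.0,0,0,0,0])

```text
clock: 33.4
eef_pos: [0.3899, 0.1905, 0.0618]
tcp_rot: [-0.2, 0.201, 0.679, -0.678]
contact_force: [-0.9, -0.8, 10.4]
grip_width: 0.678
```

>>> send_rows(steps=[0.0,0,-8,0,0,0.0,0,-30,0,0,0.0,0,-65,0,0,0.0,0,-100,0,0,0.0,0,-130,0,0])

```text
clock: 34.02
eef_pos: [0.3892, 0.19, 0.1926]
tcp_rot: [-0.2, 0.2, 0.678, -0.678]
contact_force: [-0.2, 0.7, -1.4]
grip_width: 0.682
```

```bash
python3 -c "
from h import *
snap('wrist','w31')
go(.545,-.172,.19,90)"; python3 lids.py 32|grep jar
```

```text
t 34.08 pos [0.3902 0.1913 0.1954] xang 147.17 shift [-327.     5.4  221.4] spin 0.998 F [1.4 2.1 3.1] w 0.68 q7 1.48
wrist jar mean [0.4483 0.2803] enc 0.4413 0.2698 r 0.0292 1151 R 0.104 ang 117.0
wrist jar mean [0.5887 0.2155] enc 0.5896 0.2157 r 0.009 34 R 0.109 ang 21.0
top jar mean [0.5858 0.2052] enc 0.5855 0.2046 r 0.0294 199 R 0.102 ang 16.0
top jar mean [0.4411 0.2698] enc 0.4407 0.2668 r 0.0294 183 R 0.101 ang 118.0
```

View pics/w31.png

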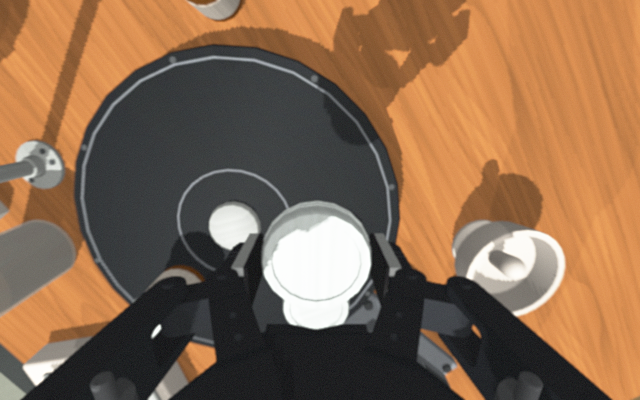

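>>> send_rows(steps=[0.0,-50,-2,34,0.18,0.0,-95,-2,64,0.36,0.0,-140,-2,95,0.54,0.0,-185,-2,125,0.72,0.0,-230,-2,156,0.9])

```text
clock: 34.8
eef_pos: [0.4979, -0.0676, 0.1921]
tcp_rot: [0.477, -0.476, -0.522, 0.523]
contact_force: [-0.3, 0.6, -0.5]
grip_width: 0.683
```

```bash
python3 -c "
from h import *
go(.550,-.172,.185,90)"
```

```text
t 34.8 pos [ 0.4979 -0.0676  0.1921] xang 95.24 shift [-108.7    7.1  -42.3] spin 0.091 F [-0.3  0.6 -0.5] w 0.683 q7 1.31
```

>>> send_rows(steps=[0.0,-45,3,-15,0.05,0.0,-90,6,-32,0.091,0.0,-109,6,-42,0.091,0.0,-109,6,-42,0.091,0.0,-109,6,-42,0.091])

```text
clock: 35.42
eef_pos: [0.5496, -0.169, 0.1863]
tcp_rot: [0.499, -0.498, -0.502, 0.502]
contact_force: [0.2, 0.6, -0.9]
grip_width: 0.683
```

```bash
python3 -c "
from h import *
go(.605,-.172,.152,90)"
```

```text
t 35.42 pos [ 0.5496 -0.169   0.1863] xang 90.43 shift [ -3.5  34.2 -55.4] spin 0.008 F [ 0.2  0.6 -0.9] w 0.683 q7 1.41
```

>>> send_rows(steps=[0.0,-3,0,-25,0.008,0.0,-3,10,-43,0.008,0.0,-3,22,-52,0.008,0.0,-3,34,-55,0.008,0.0,-3,34,-55,0.008])

```text
clock: 36.05
eef_pos: [0.6042, -0.1726, 0.1512]
tcp_rot: [0.501, -0.499, -0.499, 0.5]
contact_force: [-0.4, -0.5, 0.2]
grip_width: 0.682
```

```bash
python3 -c "
from h import *
snap('wrist','w33')
go(.605,-.172,.152,90)"
```

```text
t 36.1 pos [ 0.6046 -0.1727  0.1521] xang 89.91 shift [ 0.7  0.1 -0.4] spin -0.002 F [-0.2  0.8 -0.1] w 0.684 q7 1.37
```

View pics/w33.png

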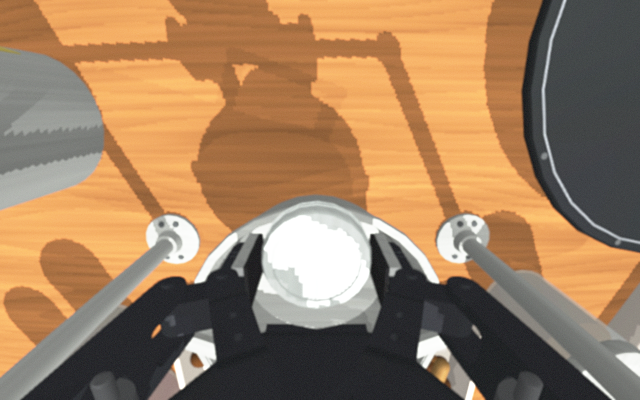

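>>> send_rows(steps=[0.8,0,0,-1,0,0.8,0,0,-1,0,0.8,0,0,-1,0])

```text
clock: 36.48
eef_pos: [0.6064, -0.173, 0.1532]
tcp_rot: [-0.5, 0.501, 0.5, -0.499]
contact_force: [0.4, -0.4, 0.1]
grip_width: 0.899
```

>>> send_rows(steps=[0.8,0,-15,3,0,0.8,0,-35,20,0,0.8,0,-50,60,0,1,30,-60,95,0,1,70,-60,110,0])

```text
clock: 37.1
eef_pos: [0.4951, -0.1031, 0.2145]
tcp_rot: [-0.5, 0.502, 0.499, -0.499]
contact_force: [0.4, -0.4, -0.3]
grip_width: 1.006
```

>>> send_rows(steps=[1,50,-10,0,0,1,100,-20,0,0,1,100,-20,0,0])

```text
clock: 37.48
eef_pos: [0.4971, 0.0019, 0.2351]
tcp_rot: [-0.498, 0.499, 0.502, -0.5]
contact_force: [-0.5, -0.9, 0.3]
grip_width: 1.005
```

```bash
python3 - <<'E'
from h import *
go(.605,-.172,.152,90)
s,im,d=snap('side','s34');cs=cloud('side',d);cv2.imwrite('pics/s34z.png',cv2.resize(im[75:195,300:440],None,fx=5,fy=5,interpolation=2))
s,im,d=snap('top','t34');c=cloud('top',d);cv2.imwrite('pics/t34z.png',cv2.resize(im[130:290,240:460],None,fx=3.6,fy=3.6,interpolation=2))
P=c.reshape(-1,3);D=np.hypot(P[:,0]-.67,P[:,1]+.172)
q=P[(D<.1)&(P[:,2]>.12)&(P[:,2]<.145)&(D>.07)]
A=np.c_[2*q[:,:2],np.ones(len(q))];x=np.linalg.lstsq(A,(q[:,:2]**2).sum(1),rcond=None)[0];print('rim',x[:2],len(q),q[:,2].mean())
q=P[(D<.065)&(P[:,2]<.125)&(P[:,2]>.04)];print(len(q),np.histogram(q[:,2],12))
E
```

```text
t 37.48 pos [0.4971 0.0019 0.2351] xang 90.28 shift [-174.6   83.3 -106.7] spin 0.005 F [-0.5 -0.9  0.3] w 1.005 q7 1.14
rim [ 0.6719549  -0.17401937] 319 0.13268388211208637
616 (array([ 41, 181,  99,  39,  62,  24,  64,  64,   6,  11,  13,  12]), array([0.04102058, 0.04796181, 0.05490304, 0.06184427, 0.0687855 ,
       0.07572673, 0.08266796, 0.08960919, 0.09655042, 0.10349166,
       0.11043289, 0.11737412, 0.12431535]))
```

View pics/s34z.png

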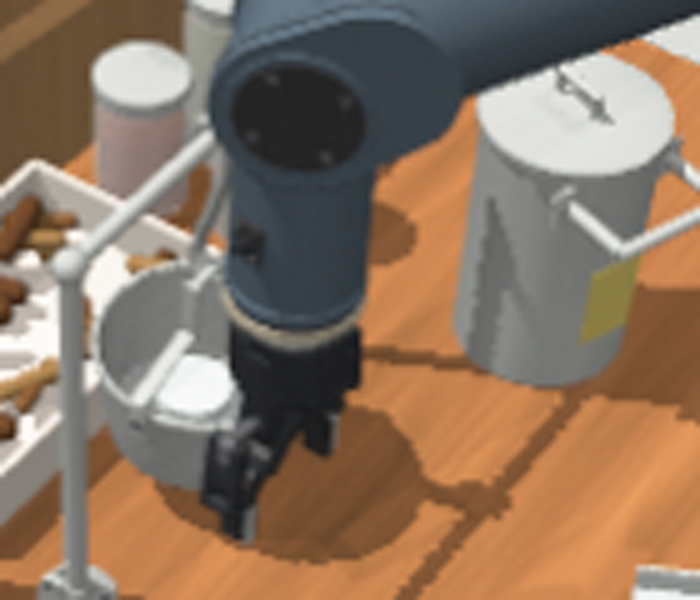

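View pics/t34z.png

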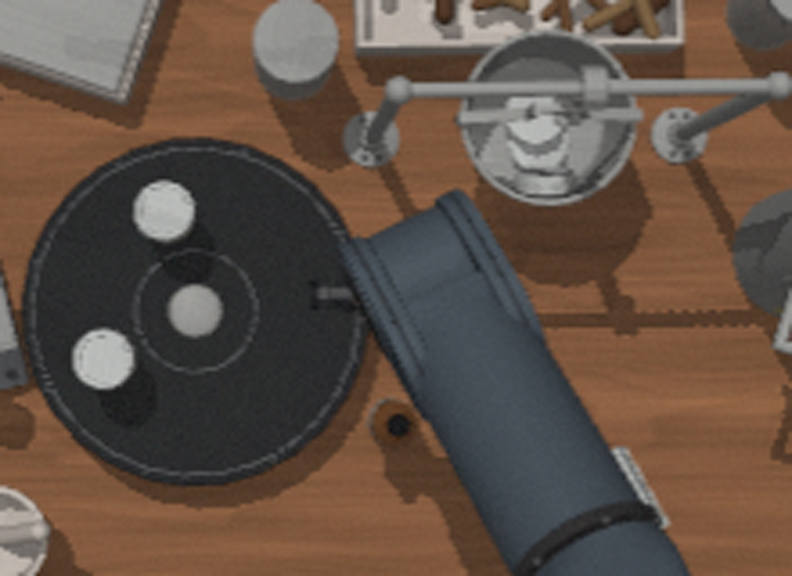

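```bash
python3 -c "
from h import *
go(.475,.420,.29,194.4)"
```

```text
t 37.58 pos [ 0.4967 -0.0025  0.2337] xang 89.97 shift [422.4 -56.7  21.9] spin -1.823 F [ 0.7 -0.7 -0.4] w 0.995 q7 1.14
```

>>> send_rows(steps=[0.0,40,-30,2,-0.18,-1,80,-57,4,-0.36,-1,122,-57,7,-0.54,-1,165,-57,10,-0.72,-1,210,-57,12,-0.9])

```text
clock: 38.2
eef_pos: [0.4856, 0.2066, 0.2898]
tcp_rot: [0.232, -0.233, -0.667, 0.668]
contact_force: [1.3, -0.3, -0.0]
grip_width: -0.001
```

```bash
python3 -c "
from h import *
go(.475,.420,.29,194.4)"
```

```text
t 38.2 pos [0.4856 0.2066 0.2898] xang 141.61 shift [ 140.9   -0.4 -160.7] spin -0.921 F [ 1.3 -0.3 -0. ] w -0.001 q7 1.55
```

>>> send_rows(steps=[-1,28,0,-32,-0.18,-1,56,0,-64,-0.36,-1,85,0,-96,-0.54,-1,113,0,-128,-0.74,-1,141,0,-160,-0.921])

```text
clock: 38.83
eef_pos: [0.4759, 0.4199, 0.2895]
tcp_rot: [-0.087, 0.087, -0.701, 0.702]
contact_force: [0.0, -0.2, 0.0]
grip_width: -0.005
```

>>> send_rows(steps=[-1,0,0,0,0,-1,0,0,0,0,-1,0,0,0,0])

```text
clock: 39.2
eef_pos: [0.4755, 0.4186, 0.2898]
tcp_rot: [-0.084, 0.084, -0.702, 0.702]
contact_force: [-0.4, -0.0, -0.7]
grip_width: -0.002
```

```bash
python3 - <<'E'
from h import *
go(.475,.42,.29,194.4)
s,im,d=snap('wrist','w35');c=cloud('wrist',d,s)
X,Y,Z=c[...,0],c[...,1],c[...,2]
m=(np.hypot(X-.4747,Y-.4255)<.045)&(Z>.175)&(Z<.2)&(im.max(2)<90)
P=c[m];print(len(P),P.min(0),P.max(0),P.mean(0))
(x,y),r=cv2.minEnclosingCircle(P[P[:,2]>.18][:,:2].astype(np.float32));print(x,y,r)
s,im,d=snap('top','t35');c=cloud('top',d)
cv2.imwrite('pics/t35z.png',cv2.resize(im[130:290,140:460],None,fx=2.5,fy=2.5,interpolation=2))
s,im,d=snap('side','s35')
E
```

```text
t 39.2 pos [0.4755 0.4186 0.2898] xang -166.3 shift [ 0.2 -0.2 -1.5] spin -0.012 F [-0.4 -0.  -0.7] w -0.002 q7 2.03
1733 [0.45573927 0.40648694 0.17770991] [0.4988286  0.44976614 0.19155985] [0.47769763 0.42649301 0.18825899]
0.4768441915512085 0.42890864610671997 0.02266424335539341
```

View pics/w35.png

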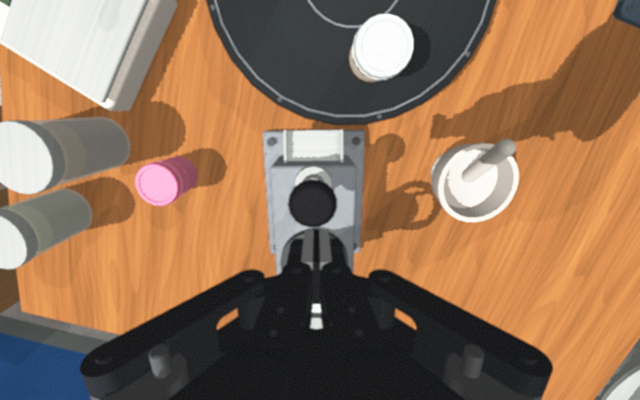

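View pics/s35.png

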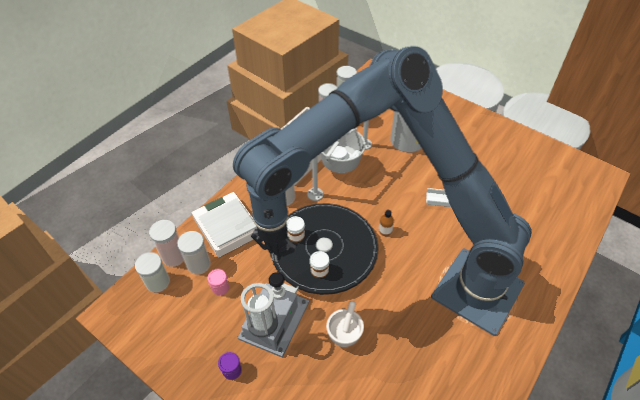

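View pics/t35z.png

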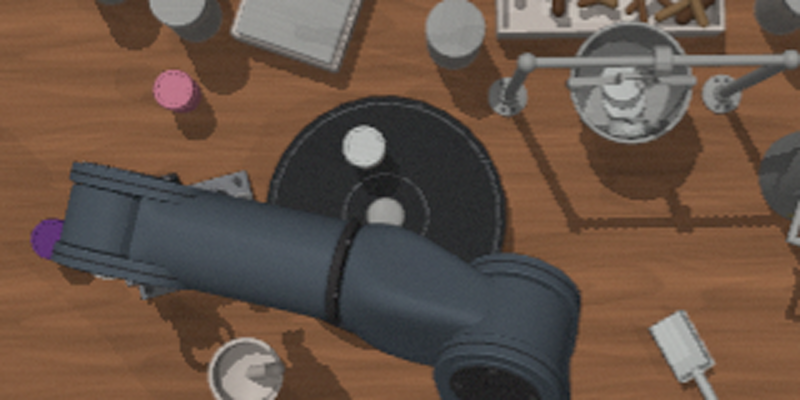

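>>> send_rows(steps=[-1,-2,30,-6,-0.012,-1,-2,60,-6,-0.012,-1,-2,82,-6,-0.012,-1,-2,88,-6,-0.012,-1,-2,88,-6,-0.012])

```text
clock: 39.98
eef_pos: [0.4751, 0.4267, 0.2022]
tcp_rot: [0.09, -0.09, 0.702, -0.701]
contact_force: [0.3, -0.4, -0.1]
grip_width: 0.001
```

```bash
python3 - <<'E'
from h import *
go(.476,.425,.167,194.4)
snap('wrist','w36')
E
```

```text
t 39.98 pos [0.4751 0.4267 0.2022] xang -165.44 shift [-0.5 35.2  1.9] spin 0.003 F [ 0.3 -0.4 -0.1] w 0.001 q7 1.97
```

View pics/w36.png

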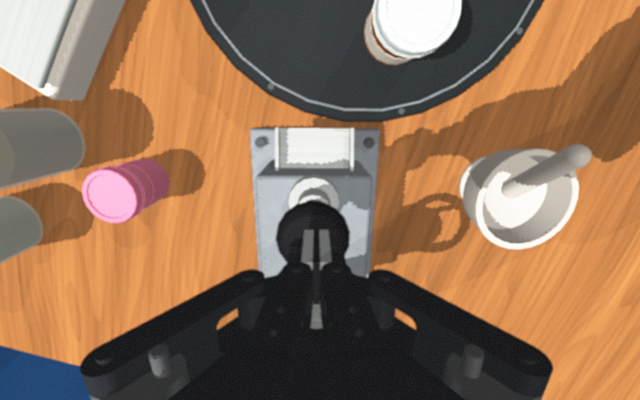

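>>> send_rows(steps=[-1,-0.5,10,2,0,-1,-0.5,20,2,0,-1,-0.5,28,2,0,-1,-0.5,34,2,0,-1,-0.5,36,2,0])

```text
clock: 40.65
eef_pos: [0.4761, 0.4263, 0.168]
tcp_rot: [0.091, -0.089, 0.702, -0.7]
contact_force: [-2.5, -5.1, 30.5]
grip_width: 0.003
```

>>> send_rows(steps=[-1,0,0,0,0,-1,0,0,0,0])

```text
clock: 40.9
eef_pos: [0.4762, 0.4262, 0.1681]
tcp_rot: [0.091, -0.089, 0.702, -0.7]
contact_force: [-1.7, -1.9, 18.3]
grip_width: -0.003
```

```bash
python3 - <<'E'
from h import *
go(.476,.425,.167,194.4)
E
```

```text
t 40.9 pos [0.4762 0.4262 0.1681] xang -165.42 shift [0.4 1.1 1.1] spin 0.003 F [-1.7 -1.9 18.3] w -0.003 q7 1.94
```

>>> send_rows(steps=[-1,0,-8,0,0,-1,0,-20,0,0,-1,0,-35,0,0,-1,0,-70,0,0,-1,0,-120,0,0])

```text
clock: 41.52
eef_pos: [0.476, 0.4234, 0.2855]
tcp_rot: [-0.089, 0.09, -0.7, 0.702]
contact_force: [0.9, 0.7, 0.0]
grip_width: 0.001
```

>>> send_rows(steps=[-1,0,-30,0,0,-1,0,-30,40,0,-1,0,-30,80,0,-1,0,-30,80,0,-1,0,-30,80,0])

```text
clock: 42.15
eef_pos: [0.4959, 0.3474, 0.3158]
tcp_rot: [-0.089, 0.09, -0.701, 0.701]
contact_force: [-0.5, 0.8, 0.1]
grip_width: -0.002
```

```bash
python3 - <<'E'
from h import *
go(.476,.425,.167,194.4)
s,im,d=snap('side','s37');cs=cloud('side',d);cv2.imwrite('pics/s37z.png',cv2.resize(im[70:350,220:460],None,fx=3.2,fy=2.14*1,interpolation=2))
s,imt,d=snap('top','t37');c=cloud('top',d);cv2.imwrite('pics/t37z.png',cv2.resize(imt[130:230,350:450],None,fx=6,fy=6,interpolation=2))
s,im,d=snap('wrist','w37');cw=cloud('wrist',d,s)
for n,q,i in (('side',cs,cv2.imread('pics/s37.png')),('wrist',cw,im)):
    m=(np.hypot(q[...,0]-.476,q[...,1]-.427)<.035)&(q[...,2]>.14)&(q[...,2]<.21)&(i.max(2)<80);print(n,m.sum(),q[m][:,2].max() if m.sum() else '')
P=c.reshape(-1,3);D=np.hypot(P[:,0]-.67,P[:,1]+.172)
q=P[(D<.1)&(P[:,2]>.12)&(P[:,2]<.145)&(D>.07)]
A=np.c_[2*q[:,:2],np.ones(len(q))];x=np.linalg.lstsq(A,(q[:,:2]**2).sum(1),rcond=None)[0];print('rim',x[:2],len(q),q[:,2].mean())
E
```

```text
t 42.15 pos [0.4959 0.3474 0.3158] xang -165.44 shift [ -0.3 148.8 -80.2] spin 0.003 F [-0.5  0.8  0.1] w -0.002 q7 2.16
side 191 0.19979465442798205
wrist 0 
rim [ 0.67088101 -0.17414772] 326 0.13219916939636955
```

View pics/s37.png

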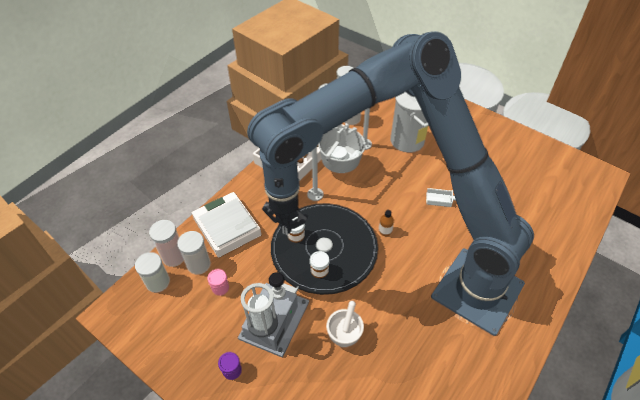

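View pics/t37z.png

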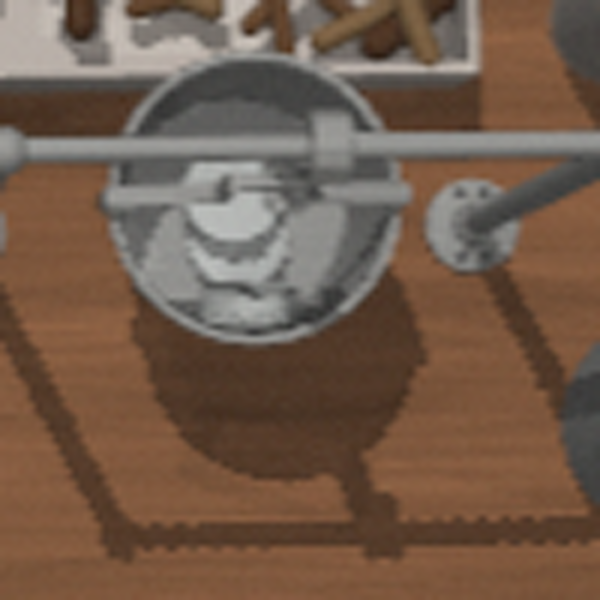

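```bash
python3 - <<'E'
from h import *
s,im,d=snap('top');c=cloud('top',d)
for v in range(160,189,2): print(v,c[v,388].round(3),c[v,392].round(3))
manip.job_done()
E
```

```text
160 [ 0.669 -0.148  0.208] [ 0.667 -0.16   0.219]
162 [ 0.663 -0.148  0.204] [ 0.678 -0.183  0.092]
164 [ 0.672 -0.169  0.088] [ 0.67  -0.182  0.095]
166 [ 0.664 -0.168  0.092] [ 0.664 -0.184  0.085]
168 [ 0.657 -0.168  0.088] [ 0.656 -0.182  0.091]
170 [ 0.65  -0.169  0.086] [ 0.651 -0.185  0.074]
172 [ 0.645 -0.172  0.067] [ 0.645 -0.187  0.064]
174 [ 0.636 -0.17   0.076] [ 0.636 -0.185  0.076]
176 [ 0.63  -0.172  0.066] [ 0.629 -0.185  0.072]
178 [ 0.619 -0.165  0.101] [ 0.619 -0.18   0.102]
180 [ 0.609 -0.161  0.127] [ 0.609 -0.174  0.13 ]
182 [ 0.602 -0.161  0.121] [ 0.602 -0.175  0.124]
184 [ 0.6  -0.17  0.07] [ 0.595 -0.176  0.119]
186 [ 0.588 -0.16   0.127] [ 0.587 -0.173  0.135]
188 [ 0.59  -0.181  0.006] [ 0.591 -0.198 -0.002]
the job is handed in; nothing more can be done
```

The job is handed in at about 42 s on the robot's clock, with every step done. I got no verdict back.

- **Hook and pail:** I lifted the S-hook off the canister handle and hung it over the middle of the rail. The pail went on by its handle bar in the lower curl. I gripped the pail by its rim, because the hand would have hit the hook if it held the stirrup.
- **Lids:** Only three loose lids were present. All three went into the pail.
- **Plunger:** I pushed it until the wrist read 18 N, more than the spring's 12.6 N at full travel. The fingertips were then about 30 mm below the knob's rest height. I then let it spring back.

**Last checks**
- The pail hangs with its rim at about 132 mm, centred under the rail.
- Three lids are visible in the pail. One stands on edge against the wall, its upper edge at about 130 mm. That is just under the rim, and its centre is well below it.
- Both jars stand on the turntable. The mortar and bottle look unmoved in the last side view; I took no measurement of them, and the herb jar is hidden behind the arm there.
- The hand is clear of everything.
- **Plunger height:** the side camera read a highest point of about 200 mm on the raised knob, against the stated 190 mm. I put this down to depth noise. The wrist check on the plunger returned no points, so it confirmed nothing.
- **Camera disagreement:** the top and wrist cameras differed by about 4 mm on the lids. I used the wrist values for grasping.

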